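# Pack the lathe's chuck case

## Robot

A 6-joint arm with a two-finger parallel gripper is mounted at the origin on a cart in front of the work surface, level with it; the furniture and walls round the work are solid. World frame = base frame: x ahead of the robot, y to its left, z up, the work surface at z = 0. Lengths are in mm, angles in rad, forces in N, time in s.
With the tool pointing down it reaches from about 400 to 925 mm from the base axis. Payload 12.5 kg.
Tool frame: the origin (TCP) lies at the very end of the fingers, on their centre line; the grasp point (between the pads) lies 19 mm behind it; x points along the fingers, y is the direction in which the jaws open and shut, and the axes are right-handed (so a half turn about x gives the same grasp; the last joint's range is limited). The gripper opens to 95 mm and grips with 3 to 60 N. Pads are 20 mm wide; open, the fingers measure 119 mm over their backs; the gripper's body (75 mm by 180 mm) begins 59 mm behind the grasp point.
Start: joints at [1.109, 0.491, 1.559, -0, 1.092, -0.106], TCP at [217.697, 585.879, 214.661] pointing down, gripper open.
Joint ranges: [-3.1, 3.1], [-0.84, 2.19], [0.05, 2.79], [-1.13, 4.28], [0.06, 2.93], [-2.69, 2.69]. Speed limits (rad/s): [2.22, 2.22, 2.79, 3.14, 3.14, 3.14].

## Interface

Orientations are given as [roll, pitch, yaw] about the fixed x, y, z axes, in that order (R = Rz(yaw) Ry(pitch) Rx(roll)).
In Python, from cell import * gives the robot as it stands.
- The arm moves only by the tool step_arm, never from a script. Its argument "steps" is a list of rows, each a list of 4 numbers: the shift along the tool's x, y, z in units of 50 mm (1.0 is 50 mm), then the turn about the tool's x in units of 8 degrees (1.0 is 8 degrees). A call has 1 to 20 rows; each row shifts and turns the commanded pose from where the row before left it, along the tool's axes as they then stand; what a row does not reach is not made up. A row lasts 1/8 s, in which the tool goes at most 62.5 mm and 10.7 degrees, less where a joint would pass 70% of its speed; a pose out of reach is approached as far as the arm can. A call is refused whole if a number of a shift passes 1 or a number of a turn 1, either way. A call with a gripper value outside its range is refused whole. "jaw" is the closure, from 0 (fully open) to 1 (shut), set as the call begins (left out, the last holds). The fingers move at their own pace and stop on an object; the grip force is fixed at half the most. Time passes only in rows, so rows that do not move let the fingers close. It gives the time, the measured TCP pose, the force and the opening at its end, in the units of the state.
- state(): the state, without advancing time (a new reading comes with each control period).
- read_camera(name): name is "side" or "top" or "wrist"; returns the picture (384x512x3 uint8, red, green, blue); there is no depth.
- camera_info(name): a dict with "mtx" (3x3 intrinsics, pixels), "eye" and "attitude" of the camera in the world; the wrist camera has in their place "hand_eye" (4x4, takes a point from camera to tool coordinates, whose origin is the TCP and whose axes are the tool frame's). Camera axes: x right, y down, z forward; pixel columns grow to the right and rows downward; lengths in mm; the calibration is good to about 2 mm. The wrist camera is an equidistant fisheye: a pixel r from the principal point sees the ray r / f radians off the axis. A picture is of the moment at which its call begins: read the wrist's pose just before it. camera_info takes no time and is no camera call.
- job_done(): hands the job in, once; it reports no verdict.
The state is a dict: "t": time; "joints": joint angles; "qvel": joint speeds; "tau": joint torques, N m; "eef_pos": TCP position; "tcp_rot": TCP orientation; "ft_force": force on the tool from outside, world axes, zero at the start; "moment": the same for the moment, N m; "opening": opening from 0.0 (shut) to 1.0 (fully open).
Only numpy, scipy, OpenCV 4.12 (cv2) and the standard library are available. Lean on these libraries where they do the work, as an engineer would, in place of code of your own. Each camera call takes 0.05 s, during which the arm holds its last target.

## Task

Pack the plywood chuck case: take the sanding block off the hinged divider and stand the divider up, put every wooden chuck from the compartments of the parts bin into the lower tier, then fold the divider fully down over them. Finish by laying the sanding block and the chuck key flat, side by side, on the closed divider inside the case; the stone plug stays in the bin.

Things in the scene. Friction and masses are not known exactly. Their poses are not given: they have to be found in the camera images.
- case: fixed plywood case, 180 (x) x 332 (y) x 96 mm high; origin centre of underside, x to the hinged back, away from the robot. Inside 164 x 316 mm; walls 8, floor 6 mm. Front and end walls 96 mm high, back wall 74. Lower tier: one space, z 6 to 76 mm, with 6 mm cleats high on the end walls; chucks fit in a row along y at 75 mm pitch. Upper tier: top of the closed divider, z 81 mm
- divider (a joint): hinge of the divider, rad: 0 lying closed, grows as the front edge is lifted up and back; 1.571 upright, 1.8 leaning back on its stop. The hinge is stiff, so the divider stays at any angle it is left at; about 4 N at the knob lifts it, 1 N lowers it
- divider_hinge (a point): middle of the divider's hinge axis, in the case's frame at x +86.5, y 0, z 78.5 mm; the axis runs along the case's y. The divider is a 5 mm aluminium sheet, 310 mm along y, reaching to 165 mm from the hinge (along its own -x)
- knob (a point): centre of the dark steel barrel knob (cylinder 24 mm thick, 34 mm long along the case's y) on an 11 mm stem on the divider's top: 147.5 mm from the hinge axis along the sheet, 30.5 mm above its mid-plane (28 mm above its top face), at y 0 of the case, 18 mm from the free edge. Pinched on its ends, it turns between the fingers as the divider swings
- bin: fixed low grey sheet-metal parts bin, 130 (x) x 389 (y) x 32 mm high; origin centre of underside, x away from the robot. Five open compartments in a row along y, centres at y -154, -77, 0, +77, +154 mm, each 73 mm wide (y) and 122 mm long (x); floor 4 mm, walls between them 28 mm high
- chuck_tall_1: wooden chuck with a foot, waist and round head, 68 mm across, 60 mm tall, 0.13 kg: foot 0 to 14 mm high; waist 46 mm across, 22 to 36 mm high; head 53 mm across, 36 to 50 mm high; small brass pin on top. Origin: centre of the underside, z up its axis. Starts upright in a compartment of the bin; may be absent
- chuck_tall_2: wooden chuck with a foot, waist and round head, 68 mm across, 60 mm tall, 0.13 kg: foot 0 to 14 mm high; waist 46 mm across, 22 to 36 mm high; head 53 mm across, 36 to 50 mm high; small brass pin on top. Origin: centre of the underside, z up its axis. Starts upright in a compartment of the bin; may be absent
- chuck_low_1: plain low wooden chuck, a short cylinder 62 mm across and 34 mm tall with a small hollow in its top; 0.11 kg. Origin: centre of the underside, z up its axis. Starts upright in one of the bin's compartments; may be absent
- chuck_low_2: plain low wooden chuck, a short cylinder 62 mm across and 34 mm tall with a small hollow in its top; 0.11 kg. Origin: centre of the underside, z up its axis. Starts upright in one of the bin's compartments; may be absent
- plug: white stone plug with a wide head on a narrower shank, 66 mm across and 46 mm tall, upright in one of the bin's compartments. Origin: centre of the underside
- sanding_block: cork sanding block, 56 (x) by 100 (y) by 28 mm, 0.1 kg. Origin: centre of its underside, z up. It starts lying on the closed divider
- chuck_key: steel T-handled chuck key lying flat, 18 mm high, 0.3 kg: round shaft 18 mm thick along its y from -34 to +56 mm, square end on to -56 mm; 11 mm cross bar along its x, 120 mm long, at y +48 mm. Origin: mid-length, at its underside; balances near y +12 mm. Starts on the table behind (+x of) the bin
There are look-alikes about, which are no part of the job. Leave any purple look-alike of the chuck_tall_1 alone.

How it is judged (in metres and radians):
On the way, in this order (a step that is already met when the one before it is completed fails the run):
1. the divider has been stood up (value of joint divider above 1.4 rad), for 0.2 s.
2. every wooden chuck lies in the lower tier and the divider still stands open (x of chuck_tall_1 in the frame of case between -0.083 and 0.083 m and y of chuck_tall_1 in the frame of case between -0.16 and 0.16 m and z of chuck_tall_1 in the frame of case between -0.01 and 0.062 m and x of chuck_tall_2 in the frame of case between -0.083 and 0.083 m and y of chuck_tall_2 in the frame of case between -0.16 and 0.16 m and z of chuck_tall_2 in the frame of case between -0.01 and 0.062 m and x of chuck_low_1 in the frame of case between -0.083 and 0.083 m and y of chuck_low_1 in the frame of case between -0.16 and 0.16 m and z of chuck_low_1 in the frame of case between -0.01 and 0.062 m and x of chuck_low_2 in the frame of case between -0.083 and 0.083 m and y of chuck_low_2 in the frame of case between -0.16 and 0.16 m and z of chuck_low_2 in the frame of case between -0.01 and 0.062 m and value of joint divider above 0.8 rad), for 0.2 s.
3. the divider is folded down over the chucks (x of chuck_tall_1 in the frame of case between -0.083 and 0.083 m and y of chuck_tall_1 in the frame of case between -0.16 and 0.16 m and z of chuck_tall_1 in the frame of case between -0.01 and 0.062 m and x of chuck_tall_2 in the frame of case between -0.083 and 0.083 m and y of chuck_tall_2 in the frame of case between -0.16 and 0.16 m and z of chuck_tall_2 in the frame of case between -0.01 and 0.062 m and x of chuck_low_1 in the frame of case between -0.083 and 0.083 m and y of chuck_low_1 in the frame of case between -0.16 and 0.16 m and z of chuck_low_1 in the frame of case between -0.01 and 0.062 m and x of chuck_low_2 in the frame of case between -0.083 and 0.083 m and y of chuck_low_2 in the frame of case between -0.16 and 0.16 m and z of chuck_low_2 in the frame of case between -0.01 and 0.062 m and value of joint divider below 0.06 rad), for 0.2 s.
At the end, for the whole second after the job is handed in: All wooden chucks present lie in the lower tier under the closed divider (joint under 0.06 rad); sanding block (tilt under 0.15 rad) and chuck key (under 0.25 rad) lie on the divider inside the case, undersides within 17 mm of it; the stone plug is in the bin; all at rest (all of step 3 and x of sanding_block in the frame of case between -0.082 and 0.082 m and y of sanding_block in the frame of case between -0.16 and 0.16 m and z of sanding_block in the frame of case between 0.072 and 0.098 m and x of chuck_key in the frame of case between -0.082 and 0.082 m and y of chuck_key in the frame of case between -0.16 and 0.16 m and z of chuck_key in the frame of case between 0.072 and 0.098 m and angle between sanding_block's own z axis and vertical below 0.15 rad and angle between chuck_key's own z axis and vertical below 0.25 rad and x of plug in the frame of bin between -0.065 and 0.065 m and y of plug in the frame of bin between -0.195 and 0.195 m and z of plug in the frame of bin between -0.005 and 0.03 m and linear speed of each of chuck_tall_1, chuck_tall_2, chuck_low_1, chuck_low_2, sanding_block, chuck_key below 0.02 m/s); the robot touches nothing.
Of chuck_tall_1, chuck_tall_2, chuck_low_1, chuck_low_2 only 2 to 4 are there at a start; the rules pass over those that are not, and their reading is None.
At some moment in a run one of chuck_key, sanding_block may be knocked a few centimetres aside while the robot is not near it.
Once in a run the grip may slacken for a moment while it holds something.
It also fails if it takes over 210 s, if anything falls off the work surface, if the arm or the gripper's body presses on something with over 40 N, if the wrist force passes 120 N, or if a joint passes its speed limit or range.

## Working session

There is one attempt and no reset: what is moved stays moved. The work goes in short steps, Python scripts to look and compute and a tool call to move; the robot and the scene stay as the last step left them, time stands still between calls to the robot, and variables do not carry over. Pictures are saved under pics/ and viewed, and the job is handed in when it is done.

Besides the shell and the picture viewer there is one more tool, called after "Emit:" in YAML: its name, and indented under it one key for each argument. step_arm: Moves the arm, as the interface text tells. Its arguments: {"type":"object","properties":{"steps":{"type":"array","items":{"type":"array","items":{"type":"number"}}},"jaw":{"type":"number"}},"required":["steps"]}

```bash
mkdir -p pics; ls; python3 - <<'E'
from cell import *
import cv2
print(state())
for n in ["side","top","wrist"]:
    print(n,camera_info(n))
    cv2.imwrite(f"pics/{n}0.png",cv2.cvtColor(read_camera(n),cv2.COLOR_RGB2BGR))
E
```

```text
pics
{'t': 0.0, 'joints': array([ 1.10937429e+00,  4.91572342e-01,  1.55944776e+00, -2.69963973e-06,
        1.09173373e+00, -1.05578840e-01]), 'qvel': array([-1.48117583e-04,  3.66979659e-04, -4.97107346e-04,  2.40499330e-03,
        3.07550534e-05,  7.27430250e-04]), 'tau': array([-1.38920070e-03, -6.12641287e+01, -2.58198363e+01,  6.91285031e-02,
        4.81819664e-02, -9.46741216e-05]), 'eef_pos': array([217.59205549, 585.63089713, 214.05440099]), 'tcp_rot': array([-1.67431322,  1.56963515, -2.03015518]), 'ft_force': array([0.28284386, 0.11919538, 0.48583335]), 'moment': array([ 0.00148759, -0.00490497,  0.03199091]), 'opening': 1.0020596491132898}
side {'mtx': array([[494.06038524,   0.        , 260.07645306],
       [  0.        , 494.06038524, 193.07114373],
       [  0.        ,   0.        ,   1.        ]]), 'eye': array([  -40.14679151, -1148.4011355 ,  1104.830726  ]), 'attitude': array([-2.27438709,  0.00604848, -0.46015011])}
top {'mtx': array([[363.01060424,   0.        , 249.42258695],
       [  0.        , 363.01060424, 193.63857551],
       [  0.        ,   0.        ,   1.        ]]), 'eye': array([301.63426448, -94.78232611, 951.29163712]), 'attitude': array([-2.92529972,  0.00351516, -1.59735043])}
wrist {'mtx': array([[297.31863964,   0.        , 259.83695894],
       [  0.        , 297.31863964, 190.86328071],
       [  0.        ,   0.        ,   1.        ]]), 'hand_eye': array([[ 8.08870766e-04, -2.92234671e-01,  9.56346299e-01,
        -1.70022866e+02],
       [ 9.99999462e-01,  8.56829381e-04, -5.83967418e-04,
        -9.51471127e-01],
       [-6.48770081e-04,  9.56346257e-01,  2.92235207e-01,
        -8.18948643e+01],
       [ 0.00000000e+00,  0.00000000e+00,  0.00000000e+00,
         1.00000000e+00]])}
```

View pics/side0.png

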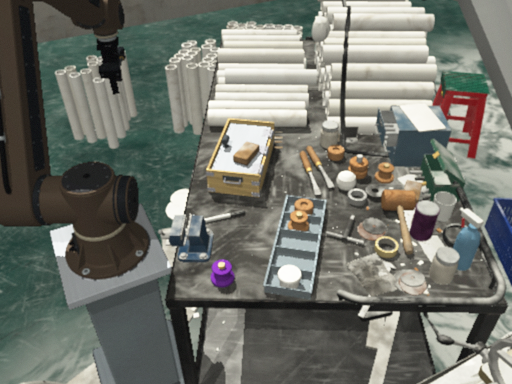

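View pics/top0.png

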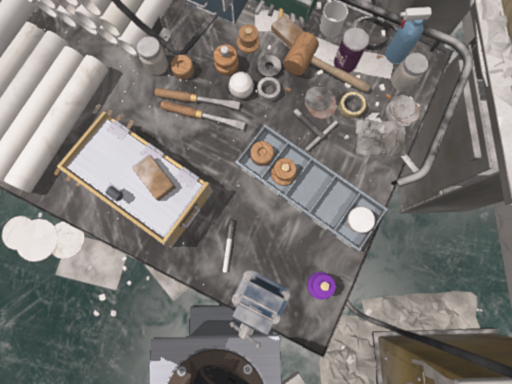

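View pics/wrist0.png

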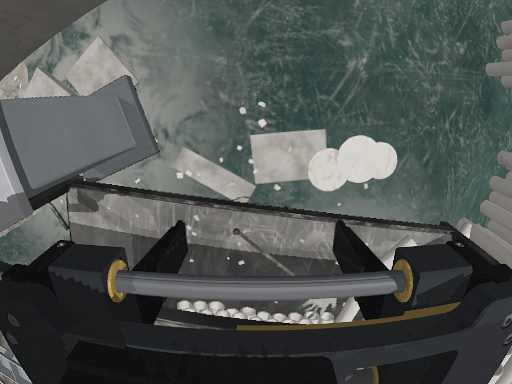

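```bash
cat > h.py <<'E'
from cell import *
import numpy as np, cv2
from scipy.spatial.transform import Rotation as Rn
from scipy.optimize import least_squares
def R(a): return Rn.from_euler('xyz',a).as_matrix()
def proj(n,P):
    c=camera_info(n);P=np.atleast_2d(P)
    q=(P-c['eye'])@R(c['attitude'])
    return np.c_[q[:,0]/q[:,2]*c['mtx'][0,0]+c['mtx'][0,2], q[:,1]/q[:,2]*c['mtx'][1,1]+c['mtx'][1,2]]
def unp(n,uv,z):
    c=camera_info(n);uv=np.atleast_2d(uv).astype(float);K=c['mtx']
    z=np.broadcast_to(z,(len(uv),))
    d=np.c_[(uv-K[:2,2])/[K[0,0],K[1,1]],np.ones(len(uv))]@R(c['attitude']).T
    return c['eye']+d*((z-c['eye'][2])/d[:,2])[:,None]
def wproj(P,s):
    c=camera_info('wrist');H=c['hand_eye'];P=np.atleast_2d(P)
    T=(P-s['eef_pos'])@R(s['tcp_rot']); q=(T-H[:3,3])@H[:3,:3]
    th=np.arctan2(np.hypot(q[:,0],q[:,1]),q[:,2]);ph=np.arctan2(q[:,1],q[:,0])
    f=c['mtx'][0,0];return np.c_[f*th*np.cos(ph)+c['mtx'][0,2],f*th*np.sin(ph)+c['mtx'][1,2]]
def wunp(uv,z,s):
    c=camera_info('wrist');H=c['hand_eye'];uv=np.atleast_2d(uv).astype(float)
    z=np.broadcast_to(z,(len(uv),))
    d=uv-c['mtx'][:2,2];r=np.hypot(*d.T);th=r/c['mtx'][0,0]
    v=np.c_[d/np.maximum(r,1e-9)[:,None]*np.sin(th)[:,None],np.cos(th)]
    Rt=R(s['tcp_rot']);e=s['eef_pos']+Rt@H[:3,3]
    v=v@(Rt@H[:3,:3]).T
    return e+v*((z-e[2])/v[:,2])[:,None]
def save(n,img,box=None,k=1):
    if box: x0,y0,x1,y1=box; img=img[y0:y1,x0:x1]
    if k!=1: img=cv2.resize(img,None,fx=k,fy=k,interpolation=cv2.INTER_CUBIC)
    cv2.imwrite(f"pics/{n}.png",cv2.cvtColor(np.ascontiguousarray(img),cv2.COLOR_RGB2BGR))
E
python3 - <<'E'
from h import *
im=cv2.cvtColor(cv2.imread('pics/top0.png'),cv2.COLOR_BGR2RGB)
save('t_case',im,(50,105,220,245),4.5); save('t_bin',im,(230,100,400,250),4)
im=cv2.cvtColor(cv2.imread('pics/side0.png'),cv2.COLOR_BGR2RGB)
save('s_case',im,(195,105,345,305),3)
print(unp('top',[(160,200),(262,152),(284,170),(361,220),(300,130)],0))
E
```

```text
[[ 499.79671855  142.60559754    0.        ]
 [ 627.01892542 -134.70643236    0.        ]
 [ 573.94145361 -192.79200043    0.        ]
 [ 431.45800192 -389.34129663    0.        ]
 [ 688.49058667 -242.83006311    0.        ]]
```

View pics/t_case.png

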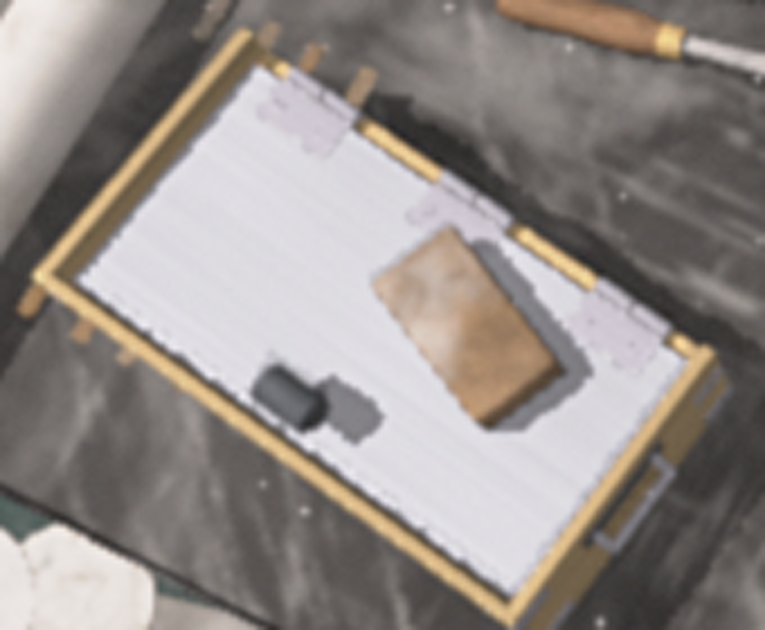

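View pics/t_bin.png

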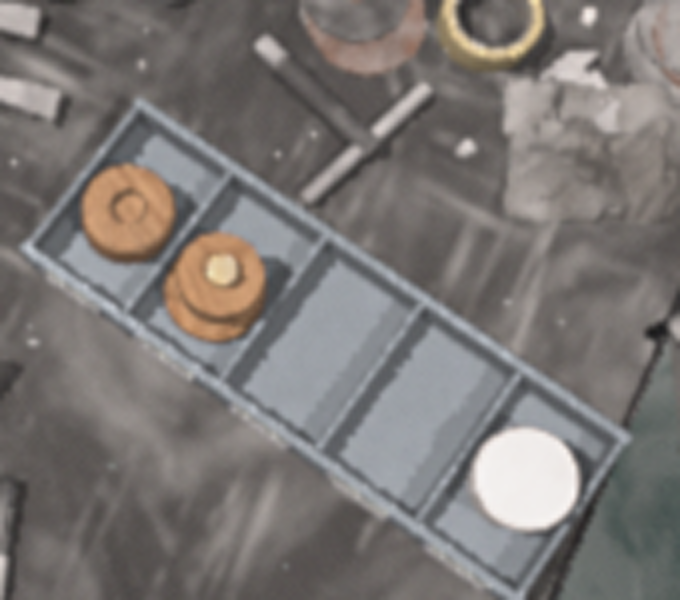

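View pics/s_case.png

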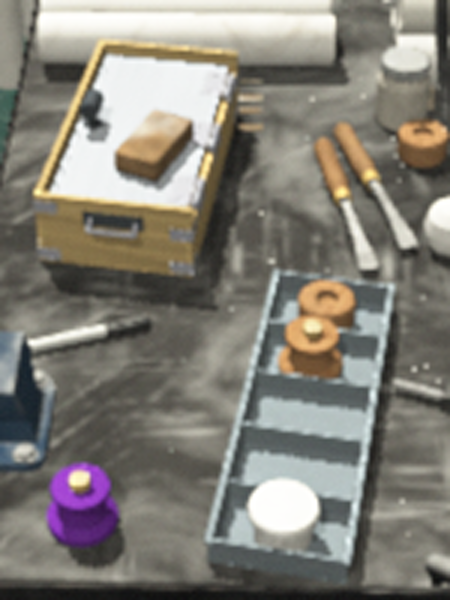

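```bash
cat > fit.py <<'E'
from h import *
def fit(obs,x0):
    def pose(p): c,s=np.cos(p[2]),np.sin(p[2]); return lambda P:np.array([p[0]+c*P[0]-s*P[1],p[1]+s*P[0]+c*P[1],P[2]])
    def res(p):
        return np.concatenate([proj(n,pose(p)(P))[0]-np.array(uv) for n,P,uv in obs])
    r=least_squares(res,x0,loss='soft_l1');return r.x,res(r.x).reshape(-1,2)
E
python3 - <<'E'
from fit import *
t=lambda u,v:(50+u/4.5,105+v/4.5); s=lambda u,v:(195+u/3,105+v/3); b=lambda u,v:(230+u/4,100+v/4)
case=[('top',(-90,166,96),t(38,275)),('top',(-90,-166,96),t(512,625)),('top',(90,-166,96),t(714,350)),('top',(90,166,96),t(243,30)),
('side',(-90,166,96),s(97,42)),('side',(-90,-166,96),s(37,193)),('side',(90,166,96),s(240,55)),('side',(-90,-166,0),s(42,265)),('side',(90,-166,0),s(193,272))]
p,r=fit(case,[500,140,0.6]);print(p,r.round(1).tolist())
bn=[('top',(65,194.5,32),b(140,100)),('top',(-65,194.5,32),b(22,245)),('top',(65,-194.5,32),b(628,437)),('top',(-65,-194.5,32),b(523,600)),
('side',(-65,194.5,32),s(275,272)),('side',(65,194.5,32),s(393,288)),('side',(-65,-194.5,32),s(212,545)),('side',(65,-194.5,32),s(352,565))]
q,r=fit(bn,[530,-260,0.6]);print(q,r.round(1).tolist())
def inv(q,P): c,s_=np.cos(q[2]),np.sin(q[2]);d=P[:2]-q[:2];return np.array([c*d[0]+s_*d[1],-s_*d[0]+c*d[1]])
low=unp('top',b(128,211),38+0)[0]; tall=unp('top',b(221,269),64)[0]; plug=unp('top',b(526,478),50)[0]
for n,P in (('low',low),('tall',tall),('plug',plug)): print(n,P,inv(q,P))
lo2=unp('side',s(326,298),38)[0]; t2=unp('side',s(313,328),64)[0]; pl2=unp('side',s(283,507),50)[0]
for n,P in (('low',lo2),('tall',t2),('plug',pl2)): print(n,P,inv(q,P))
kn=unp('top',t(290,398),81+28)[0];print('knob',kn,inv(p,kn), inv(p,unp('side',s(92,107),109)[0]))
c=np.array([[450,228],[562,365],[488,428],[375,280]]);
B=unp('top',[t(*x) for x in c],109);print(B, [inv(p,x) for x in B])
kk=[unp('top',b(*x),9)[0] for x in ((267,48),(372,150),(312,197),(425,92))];print(np.array(kk).round(0),[inv(q,x) for x in kk])
E
```

```text
[545.24706687 186.67040791 -32.04902506] [[-1.3, 0.3], [0.4, 0.0], [0.8, -0.1], [0.0, -1.1], [0.9, -0.8], [-1.0, 0.9], [-0.5, -1.1], [-0.5, -1.1], [0.3, 2.1]]
[ 522.48757246 -257.76417954   -0.65883027] [[-0.1, -0.2], [0.7, 0.8], [1.0, -0.7], [-0.0, -0.2], [0.3, -0.2], [-0.0, -0.6], [-0.9, -0.7], [-0.4, -0.1]]
low [ 611.94197483 -133.04093836   38.        ] [ -5.62222532 153.38307461]
tall [ 562.78922077 -189.71493466   64.        ] [-9.79235669 78.47950265]
plug [ 425.85776808 -375.22394134   50.        ] [  -4.49807525 -152.03250328]
low [ 613.7612681 -133.3371373   38.       ] [ -4.00236327 154.26262491]
tall [ 562.3503007  -192.39610966   64.        ] [-8.49801985 76.09077027]
plug [ 424.88651777 -377.93254888   50.        ] [  -3.60786266 -154.76881531]
knob [495.9727085  224.26308586 109.        ] [-61.96643992   1.15418904] [-60.58099951  -3.4006374 ]
[[587.93314547 142.65734612 109.        ]
 [509.98978555  80.71895224 109.        ]
 [476.92287008 119.08464213 109.        ]
 [559.7435272  182.02333031 109.        ]] [array([ 60.45357294, -10.22821749]), array([  34.2613599 , -106.27768375]), array([-15.09601866, -94.91123128]), array([14.43644263,  4.83030192])]
[[ 739. -235.    9.]
 [ 661. -303.    9.]
 [ 628. -260.    9.]
 [ 703. -343.    9.]] [array([157.16557431, 149.99432393]), array([137.54226225,  48.82129577]), array([85.11757598, 62.96149877]), array([194.68901669,  42.86198285])]
```

```bash
cat >> h.py <<'E'
CASE=(545.2,186.7,-0.633); BIN=(522.5,-257.8,-0.659)
def tow(q,P):
    c,s=np.cos(q[2]),np.sin(q[2]);return np.array([q[0]+c*P[0]-s*P[1],q[1]+s*P[0]+c*P[1],P[2]])
def inv(q,P): c,s_=np.cos(q[2]),np.sin(q[2]);d=np.array(P[:2])-q[:2];return np.array([c*d[0]+s_*d[1],-s_*d[0]+c*d[1]])
def wr(a): return (a+np.pi)%(2*np.pi)-np.pi
def plan(*tgts,flip=None):
    "each tgt (x,y,z,psi); prints turn units, then shifts (tool axes after turn)"
    s=state();Rt=R(s['tcp_rot']);p=s['eef_pos'];psi=np.arctan2(Rt[1,1],Rt[0,1])
    print('at',p.round(1),'psi',round(psi,3),'q1,q6',s['joints'][[0,5]].round(2),'open',round(s['opening'],3),'F',s['ft_force'].round(1),'t',round(s['t'],1))
    for t in tgts:
        d=wr(t[3]-psi);ps=t[3]
        X=np.array([0,0,-1.]);Y=np.array([np.cos(ps),np.sin(ps),0]);Z=np.cross(X,Y)
        e=np.array(t[:3])-p
        print('-> turn u %.2f (q6+=%.2f?)'%(-np.degrees(d)/8,0),' shift u x %.3f y %.3f z %.3f'%tuple(np.array([X@e,Y@e,Z@e])/50), 'toolz dir',Z.round(2))
        p=np.array(t[:3]);psi=ps
E
python3 - <<'E'
from h import *
s=state();print(R(s['tcp_rot']).round(3))
blk=np.array([533.6,131,0]) ; print(tow(CASE,(23.5,-51.6,0)), inv(CASE,(400,-170,0)))
plan((533,131,200,-0.90),(533,131,200,-0.90+np.pi))
print(unp('top',[(265,225),(229,222),(227,270),(245,128),(170,320),(250,280),(285,285)],0).round(0))
E
```

```text
[[-0.     0.348  0.937]
 [-0.001  0.937 -0.348]
 [-1.    -0.001 -0.   ]]
[533.62221117 131.1953623    0.        ] [  93.94322326 -373.48708251]
at [217.6 585.7 214.2] psi 1.215 q1,q6 [ 1.11 -0.11] open 1.002 F [-0.4 -0.8  0.1] t 0.1
-> turn u 15.15 (q6+=0.00?)  shift u x 0.284 y 11.044 z 0.712 toolz dir [-0.78 -0.62 -0.  ]
-> turn u 22.50 (q6+=0.00?)  shift u x 0.000 y 0.000 z 0.000 toolz dir [0.78 0.62 0.  ]
[[ 425. -136.    0.]
 [ 436.  -41.    0.]
 [ 312.  -34.    0.]
 [ 699.  -90.    0.]
 [ 194.  110.    0.]
 [ 285.  -92.    0.]
 [ 271. -181.    0.]]
```

Emit:
step_arm:
  steps:
    - [0, 0, 0, 1]
    - [0, 0, 0, 1]
    - [0, 0, 0, 1]
    - [0, 0, 0, 1]
    - [0, 0, 0, 1]
    - [0, 0, 0, 1]
    - [0, 0, 0, 1]
    - [0, 0, 0, 1]
    - [0, 0, 0, 1]
    - [0, 0, 0, 1]
    - [0, 0, 0, 1]
    - [0, 0, 0, 1]
    - [0, 0, 0, 1]
    - [0, 0, 0, 1]
    - [0, 0, 0, 1]
  jaw: 0

```text
t: 2.02
eef_pos: [217.6, 585.8, 214.4]
tcp_rot: [0.427, 1.57, -2.028]
ft_force: [0.2, 0.7, 0.5]
opening: 0.997
```

Emit:
step_arm:
  steps:
    - [0, 0.8, 0.05, 0]
    - [0, 0.8, 0.05, 0]
    - [0, 0.8, 0.05, 0]
    - [0, 0.8, 0.05, 0]
    - [0, 0.8, 0.05, 0]
    - [0, 0.8, 0.05, 0]
    - [0, 0.8, 0.05, 0]
    - [0, 0.8, 0.05, 0]
    - [0, 0.8, 0.05, 0]
    - [0, 0.8, 0.05, 0]
    - [0, 0.8, 0.05, 0]
    - [0, 0.8, 0.05, 0]
    - [0, 0.8, 0.05, 0]
    - [0, 0.6, 0, 0]

```text
t: 3.78
eef_pos: [544.1, 140.0, 214.5]
tcp_rot: [-0.739, 1.57, 3.093]
ft_force: [-0.0, -0.0, -0.3]
opening: 0.999
```

```bash
python3 - <<'E'
from h import *
plan((533.6,131.2,180,-0.90),(533.6,131.2,84,-.9))
s=state();save('w1',read_camera('wrist'));save('t1',read_camera('top'))
print(wproj([(*tow(CASE,(23.5,-51.6,109))[:2],109),tow(CASE,(-61,0,109)),tow(CASE,(-90,-166,96)),tow(CASE,(90,-166,96))],s))
E
```

```text
at [544.1 140.  214.5] psi -0.88 q1,q6 [0.13 1.01] open 0.999 F [-0.  -0.  -0.3] t 3.8
-> turn u 0.14 (q6+=0.00?)  shift u x 0.689 y 0.008 z 0.273 toolz dir [-0.78 -0.62 -0.  ]
-> turn u -0.00 (q6+=0.00?)  shift u x 1.920 y 0.000 z 0.000 toolz dir [-0.78 -0.62 -0.  ]
[[258.50819115 202.4090484 ]
 [162.73926358 173.86427519]
 [192.47030625 304.04600527]
 [337.49006688 274.5050346 ]]
```

View pics/w1.png

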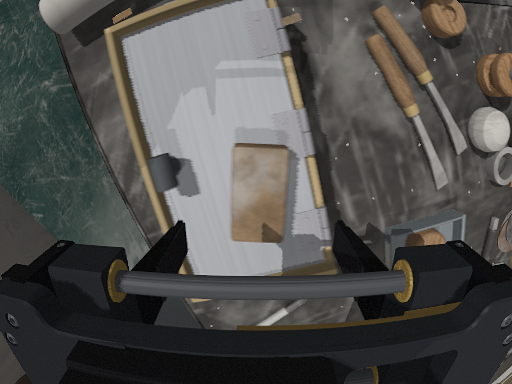

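```bash
python3 - <<'E'
from h import *
im=cv2.imread('pics/w1.png')[:,:,::-1]
save('w1c',im,(210,120,320,260),4)
E
```

```text
(no output)
```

View pics/w1c.png

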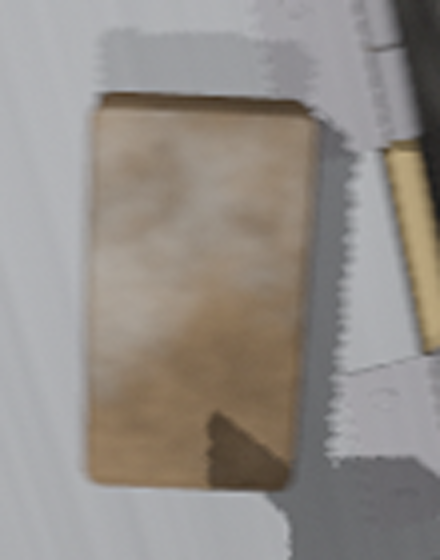

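```bash
python3 - <<'E'
from h import *
c=np.array([(95,107),(316,115),(292,490),(88,485)])/4+[210,120]
P=wunp(c,109,state());print(P.round(1),P.mean(0))
print('psi_w',[np.arctan2(*(b-a)[[1,0]]) for a,b in ((P[0],P[1]),(P[3],P[2]))],'long',[np.arctan2(*(b-a)[[1,0]])+1.571 for a,b in ((P[0],P[3]),(P[1],P[2]))])
print(np.linalg.norm(P[1]-P[0]),np.linalg.norm(P[3]-P[0]))
E
```

```text
[[562.  183.5 109. ]
 [593.5 142.4 109. ]
 [516.4  83.2 109. ]
 [484.  124.8 109. ]] [538.99080313 133.4699233  109.        ]
psi_w [np.float64(-0.9177837601111829), np.float64(-0.9088523474640657)] long [np.float64(-0.9260603423328171), np.float64(-0.9155438139969097)]
51.73463075574935 97.60982127550376
```

Emit:
step_arm:
  steps:
    - [0, 0.03, 0.2, 0.25]
    - [0.5, 0, 0, 0]
    - [0.5, 0, 0, 0]
    - [0.5, 0, 0, 0]
    - [0.4, 0, 0, 0]
    - [0.3, 0, 0, 0]
    - [0.2, 0, 0, 0]
    - [0.18, 0, 0, 0]
    - [0, 0, 0, 0]

```text
t: 5.0
eef_pos: [536.4, 134.0, 85.3]
tcp_rot: [-0.692, 1.57, 3.106]
ft_force: [0.2, 0.7, -0.4]
opening: 0.998
```

Emit:
step_arm:
  steps:
    - [0, 0, 0, 0]
    - [0, 0, 0, 0]
    - [0, 0, 0, 0]
    - [0, 0, 0, 0]
    - [0, 0, 0, 0]
  jaw: 1

```text
t: 5.62
eef_pos: [536.6, 134.0, 85.7]
tcp_rot: [-2.111, 1.571, 1.687]
ft_force: [-0.8, 0.1, 1.9]
opening: 0.58
```

Emit:
step_arm:
  steps:
    - [-0.3, 0, 0, 0]
    - [-0.5, 0, 0, 0]
    - [-0.5, 0, 0, 0]
    - [-0.5, 0, 0, 0]
    - [-0.5, 0, 0, 0]

```text
t: 6.25
eef_pos: [536.5, 133.9, 202.4]
tcp_rot: [2.698, 1.57, 0.213]
ft_force: [-0.1, -0.3, -1.5]
opening: 0.572
```

```bash
python3 - <<'E'
from h import *
plan((440,-140,180,-0.93),(440,-140,6,-.93))
save('w2',read_camera('wrist'));save('s2',read_camera('side'),(180,80,340,300),3)
E
```

```text
at [536.5 133.9 202.4] psi -0.914 q1,q6 [0.13 1.04] open 0.572 F [-0.1 -0.3 -1.5] t 6.2
-> turn u 0.11 (q6+=0.00?)  shift u x 0.449 y 3.237 z 4.823 toolz dir [-0.8 -0.6 -0. ]
-> turn u -0.00 (q6+=0.00?)  shift u x 3.480 y 0.000 z 0.000 toolz dir [-0.8 -0.6 -0. ]
```

View pics/s2.png

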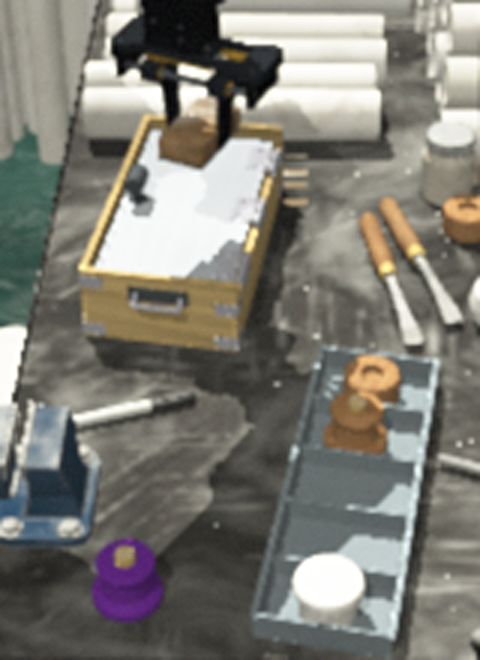

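Emit:
step_arm:
  steps:
    - [0, 0.3, 0.4, 0]
    - [0, 0.4, 0.6, 0]
    - [0, 0.4, 0.6, 0]
    - [0, 0.4, 0.6, 0]
    - [0, 0.4, 0.6, 0]
    - [0, 0.4, 0.6, 0]
    - [0, 0.4, 0.6, 0]
    - [0, 0.3, 0.5, 0]
    - [0, 0.24, 0.32, 0]
    - [0, 0, 0, 0]

```text
t: 7.6
eef_pos: [444.1, -142.2, 200.3]
tcp_rot: [-1.181, 1.57, 2.616]
ft_force: [0.5, -0.1, -0.6]
opening: 0.575
```

Emit:
step_arm:
  steps:
    - [0.6, 0, 0, 0]
    - [0.6, 0, 0, 0]
    - [0.6, 0, 0, 0]
    - [0.6, 0, 0, 0]
    - [0.6, 0, 0, 0]
    - [0.4, 0, 0, 0]
    - [0.26, 0, 0, 0]
    - [0.16, 0, 0, 0]
    - [0.08, 0, 0, 0]
    - [0, 0, 0, 0]

```text
t: 8.85
eef_pos: [444.7, -141.5, 5.8]
tcp_rot: [2.377, 1.57, -0.109]
ft_force: [0.4, -0.4, -0.9]
opening: 0.579
```

Release, rise, then head for the knob.

Emit:
step_arm:
  steps:
    - [0.02, 0, 0, 0]
    - [0, 0, 0, 0]
    - [0, 0, 0, 0]
    - [0, 0, 0, 0]
    - [-0.3, 0, 0, 0]
    - [-0.6, 0, 0, 0]
    - [-0.8, 0, 0, 0]
    - [-0.8, 0, 0, 0]
    - [-0.8, 0, 0, 0]
    - [-0.6, 0, 0, 0]
  jaw: 0

```text
t: 10.1
eef_pos: [444.4, -141.4, 202.3]
tcp_rot: [2.093, 1.569, -0.392]
ft_force: [0.8, -0.2, -0.1]
opening: 1.0
```

```bash
python3 - <<'E'
from h import *
k=tow(CASE,(-61,0,109))
plan((*k[:2],200,0.938),(*k[:2],91,.938))
save('t3',read_camera('top'))
E
```

```text
at [ 444.4 -141.4  202.3] psi -0.914 q1,q6 [-0.45  0.46] open 1.0 F [ 0.8 -0.2 -0.1] t 10.1
-> turn u -13.27 (q6+=0.00?)  shift u x 0.047 y 6.484 z -3.474 toolz dir [ 0.81 -0.59  0.  ]
-> turn u -0.00 (q6+=0.00?)  shift u x 2.180 y 0.000 z 0.000 toolz dir [ 0.81 -0.59  0.  ]
```

View pics/t3.png

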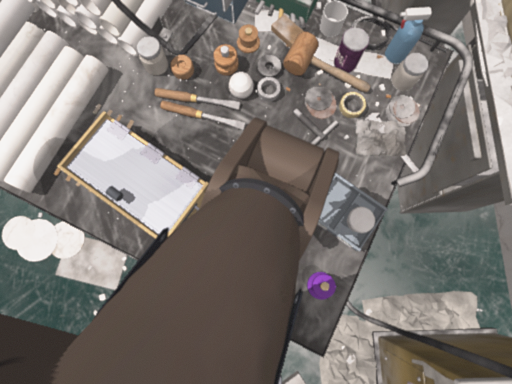

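Emit:
step_arm:
  steps:
    - [0, 0, 0, -1]
    - [0, 0, 0, -1]
    - [0, 0, 0, -1]
    - [0, 0, 0, -1]
    - [0, 0, 0, -1]
    - [0, 0, 0, -1]
    - [0, 0, 0, -1]
    - [0, 0, 0, -1]
    - [0, 0, 0, -1]
    - [0, 0, 0, -1]
    - [0, 0, 0, -1]
    - [0, 0, 0, -1]
    - [0, 0, 0, -1]
    - [0, 0, 0, -0.27]

```text
t: 11.9
eef_pos: [444.3, -141.3, 200.4]
tcp_rot: [0.413, 1.57, -0.217]
ft_force: [-0.1, -0.8, -0.4]
opening: 0.999
```

Emit:
step_arm:
  steps:
    - [0, 0.6, -0.3, 0]
    - [0, 0.7, -0.4, 0]
    - [0, 0.7, -0.4, 0]
    - [0, 0.7, -0.4, 0]
    - [0, 0.7, -0.4, 0]
    - [0, 0.7, -0.4, 0]
    - [0, 0.7, -0.4, 0]
    - [0, 0.7, -0.4, 0]
    - [0, 0.6, -0.25, 0]
    - [0, 0.38, -0.12, 0]
    - [0, 0, 0, 0]

```text
t: 13.28
eef_pos: [496.1, 222.9, 199.8]
tcp_rot: [1.034, 1.571, 0.403]
ft_force: [0.0, -0.4, -0.5]
opening: 1.0
```

```bash
python3 - <<'E'
from h import *
k=tow(CASE,(-61,0,109))
plan((*k[:2],91,.938))
s=state();save('w4',read_camera('wrist'))
print(wproj([k]+[tow(CASE,(a,b,96)) for a in(-90,90) for b in (-166,166)],s))
E
```

```text
at [496.1 222.9 199.8] psi 0.94 q1,q6 [ 0.3  -0.64] open 1.0 F [ 0.  -0.4 -0.5] t 13.3
-> turn u 0.01 (q6+=0.00?)  shift u x 2.176 y -0.003 z -0.000 toolz dir [ 0.81 -0.59  0.  ]
[[260.5266562  192.83451224]
 [100.43584947 161.77783054]
 [420.29910147 162.67666841]
 [127.81732336 303.92916749]
 [392.04150958 304.46965216]]
```

View pics/w4.png

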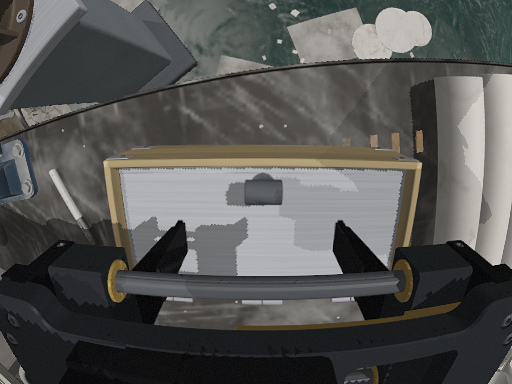

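Emit:
step_arm:
  steps:
    - [0.5, 0.01, 0, 0]
    - [0.5, 0, 0, 0]
    - [0.5, 0, 0, 0]
    - [0.3, 0, 0, 0]
    - [0.2, 0, 0, 0]
    - [0.14, 0, 0, 0]
    - [0, 0, 0, 0]

```text
t: 14.2
eef_pos: [496.4, 222.8, 92.6]
tcp_rot: [-2.765, 1.571, 2.886]
ft_force: [-0.1, 0.2, 0.6]
opening: 0.998
```

Emit:
step_arm:
  steps:
    - [0, 0, 0, 0]
    - [0, 0, 0, 0]
    - [0, 0, 0, 0]
    - [0, 0, 0, 0]
    - [0, 0, 0, 0]
    - [0, 0, 0, 0]
  jaw: 1

```text
t: 14.95
eef_pos: [496.4, 222.8, 92.7]
tcp_rot: [1.921, 1.571, 1.288]
ft_force: [-0.3, -0.2, 0.3]
opening: 0.426
```

```bash
python3 - <<'E'
from h import *
plan()
s=state();print(inv(CASE,s['eef_pos']))
p=None
for th in np.linspace(0,1.62,16):
    u=np.array([-np.cos(th),np.sin(th)]);n=np.array([np.sin(th),np.cos(th)])
    k=np.array([86.5,78.5])+147.5*u+30.5*n
    if p is not None: print(round(th,2),k.round(1),'x %.3f z %.3f'%(-(k-p)[1]/50,(k-p)[0]/50))
    p=k
E
```

```text
at [496.4 222.8  92.7] psi 0.939 q1,q6 [ 0.3  -0.64] open 0.426 F [-0.3 -0.2  0.3] t 14.9
[-60.74505235   0.25354907]
0.11 [-56.9 124.7] x -0.314 z 0.083
0.22 [-51.  139.9] x -0.304 z 0.116
0.32 [-43.6 154.4] x -0.289 z 0.148
0.43 [-34.7 168. ] x -0.272 z 0.179
0.54 [-24.3 180.5] x -0.251 z 0.207
0.65 [-12.7 191.8] x -0.227 z 0.233
0.76 [1.000e-01 2.019e+02] x -0.201 z 0.256
0.86 [ 13.9 210.5] x -0.172 z 0.276
0.97 [ 28.6 217.5] x -0.141 z 0.293
1.08 [ 43.9 223. ] x -0.109 z 0.306
1.19 [ 59.7 226.7] x -0.075 z 0.316
1.3 [ 75.8 228.7] x -0.041 z 0.323
1.4 [ 92.1 229. ] x -0.005 z 0.325
1.51 [108.3 227.5] x 0.030 z 0.324
1.62 [124.2 224.3] x 0.064 z 0.319
```

Emit:
step_arm:
  steps:
    - [0, 0, 0, 0]
    - [0, 0, 0, 0]
    - [0, 0, 0, 0]

```text
t: 15.32
eef_pos: [498.4, 225.1, 93.3]
tcp_rot: [1.262, 1.564, 0.63]
ft_force: [6.4, 16.8, -1.4]
opening: 0.357
```

Emit:
step_arm:
  steps:
    - [-0.31, 0, 0.08, 0]
    - [-0.3, 0, 0.12, 0]
    - [-0.29, 0, 0.15, 0]
    - [-0.27, 0, 0.18, 0]
    - [-0.25, 0, 0.21, 0]
    - [0, 0, 0, 0]

```text
t: 16.08
eef_pos: [529.1, 202.4, 164.9]
tcp_rot: [1.134, 1.563, 0.501]
ft_force: [9.4, 13.6, 0.5]
opening: 0.352
```

Emit:
step_arm:
  steps:
    - [-0.23, 0.05, 0.23, 0]
    - [-0.2, 0.03, 0.26, 0]
    - [-0.17, 0, 0.28, 0]
    - [-0.14, 0, 0.29, 0]
    - [-0.11, 0, 0.31, 0]
    - [-0.075, 0, 0.315, 0]
    - [0, 0, 0, 0]

```text
t: 16.95
eef_pos: [596.7, 152.6, 209.7]
tcp_rot: [-1.908, 1.568, -2.541]
ft_force: [-3.3, -6.5, -3.1]
opening: 0.356
```

Emit:
step_arm:
  steps:
    - [-0.04, 0, 0.32, 0]
    - [0, 0, 0.325, 0]
    - [0.03, 0, 0.325, 0]
    - [0.064, 0, 0.32, 0]
    - [0, 0, 0, 0]
    - [0, 0, 0, 0]
    - [0, 0, 0, 0]

```text
t: 17.82
eef_pos: [648.5, 114.4, 207.7]
tcp_rot: [-1.294, 1.568, -1.926]
ft_force: [-4.1, -8.2, 1.2]
opening: 0.356
```

```bash
python3 - <<'E'
from h import *
plan()
s=state();e=s['eef_pos'];c=inv(CASE,e);print(c,e[2]+19)
print(1.5708-(np.arctan2(e[2]+19-78.5,c[0]-86.5)-np.pi/2+ -0)-0, np.pi-np.arctan2(e[2]+19-78.5,c[0]-86.5)-0+np.arctan2(30.5,147.5)*-1)
save('s5',read_camera('side'),(180,60,340,300),2.5)
E
```

```text
at [648.5 114.4 207.7] psi 0.938 q1,q6 [ 0.08 -0.86] open 0.356 F [-4.1 -8.2  1.2] t 17.8
[126.08736283   2.80895984] 226.6974229688776
1.8318310424541682 1.6279214847126546
```

View pics/s5.png

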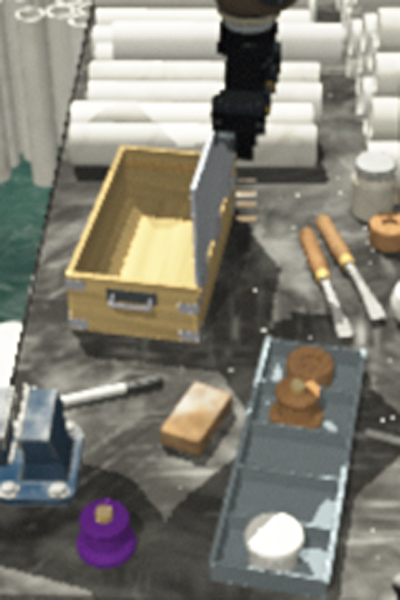

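Emit:
step_arm:
  steps:
    - [0, 0, 0, 0]
    - [0, 0, 0, 0]
    - [0, 0, 0, 0]
    - [0, 0, 0, 0]
    - [0, 0, 0, 0]
  jaw: 0

```text
t: 18.5
eef_pos: [648.6, 116.4, 207.2]
tcp_rot: [1.527, 1.571, 0.895]
ft_force: [0.2, -0.1, -0.4]
opening: 0.826
```

Emit:
step_arm:
  steps:
    - [-0.4, 0, 0, 0]
    - [-0.8, 0, 0, 0]
    - [-0.8, 0, 0, 0]
    - [-0.4, 0, 0, 0]
    - [0, 0, 0, 1]
    - [0, 0, 0, 1]
    - [0, 0, 0, 1]
    - [0, 0, 0, 1]
    - [0, 0, 0, 1]
    - [0, 0, 0, 1]
    - [0, 0, 0, 1]
    - [0, 0, 0, 1]
    - [0, 0, 0, 1]
    - [0, 0, 0, 1]
    - [0, 0, 0, 1]
    - [0, 0, 0, 0.44]

```text
t: 20.5
eef_pos: [648.6, 116.3, 327.2]
tcp_rot: [-2.141, 1.571, 1.91]
ft_force: [-1.0, 0.6, 0.9]
opening: 1.003
```

```bash
python3 - <<'E'
from h import *
plan((562.5,-191,200,-0.659),(562.5,-191,29,-.659))
save('s6',read_camera('side'),(180,60,340,300),2.5)
E
```

```text
at [648.6 116.3 327.2] psi -0.662 q1,q6 [0.08 0.74] open 1.003 F [-1.   0.6  0.9] t 20.5
-> turn u -0.02 (q6+=0.00?)  shift u x 2.543 y 2.403 z 5.913 toolz dir [-0.61 -0.79 -0.  ]
-> turn u -0.00 (q6+=0.00?)  shift u x 3.420 y 0.000 z 0.000 toolz dir [-0.61 -0.79 -0.  ]
```

View pics/s6.png

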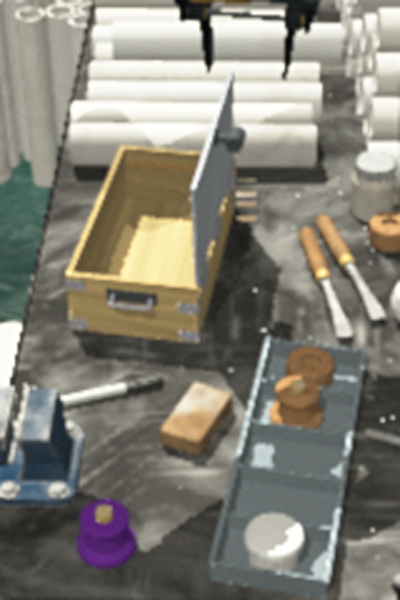

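Divider stands by itself. To the tall chuck, with the jaw partly shut.

Emit:
step_arm:
  steps:
    - [0, 0.3, 0.75, 0]
    - [0.3, 0.3, 0.75, 0]
    - [0.3, 0.3, 0.75, 0]
    - [0.3, 0.3, 0.75, 0]
    - [0.4, 0.3, 0.75, 0]
    - [0.4, 0.3, 0.75, 0]
    - [0.4, 0.3, 0.75, 0]
    - [0.4, 0.3, 0.66, 0]
    - [0, 0, 0, 0]
    - [0, 0, 0, 0]
  jaw: 0.27

```text
t: 21.8
eef_pos: [562.9, -190.5, 202.5]
tcp_rot: [2.515, 1.57, 0.285]
ft_force: [-0.5, 0.8, 0.0]
opening: 0.729
```

```bash
python3 - <<'E'
from h import *
plan((562.5,-191,29,-.659))
s=state();save('w7',read_camera('wrist'))
print(wproj([(562.5,-191,64),(612.9,-133,38)]+[tow(BIN,(a,194.5,32)) for a in (-65,65)],s))
E
```

```text
at [ 562.9 -190.5  202.5] psi -0.658 q1,q6 [-0.44  0.22] open 0.729 F [-0.5  0.8  0. ] t 21.8
-> turn u 0.00 (q6+=0.00?)  shift u x 3.471 y 0.000 z 0.012 toolz dir [-0.61 -0.79 -0.  ]
[[258.52620385 180.59198938]
 [262.50203124 108.07331939]
 [209.42165199  73.7857872 ]
 [323.86769112  74.61896288]]
```

View pics/w7.png

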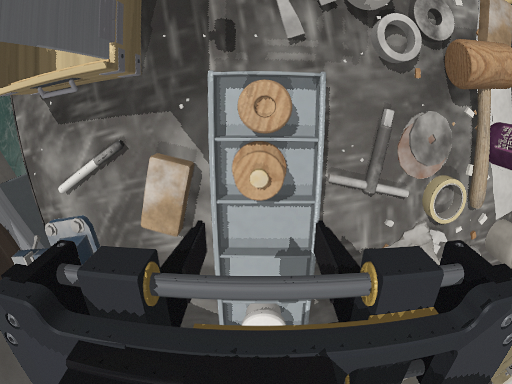

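Emit:
step_arm:
  steps:
    - [0.6, 0, 0, 0]
    - [0.6, 0, 0, 0]
    - [0.6, 0, 0, 0]
    - [0.5, 0, 0, 0]
    - [0.5, 0, 0, 0]
    - [0.3, 0, 0, 0]
    - [0.2, 0, 0, 0]
    - [0.14, 0, 0, 0]
    - [0, 0, 0, 0]

```text
t: 22.98
eef_pos: [562.7, -190.8, 30.2]
tcp_rot: [-3.085, 1.571, 0.969]
ft_force: [-1.3, -0.2, 0.8]
opening: 0.731
```

Emit:
step_arm:
  steps:
    - [0, 0, 0, 0]
    - [0, 0, 0, 0]
    - [0, 0, 0, 0]
    - [0, 0, 0, 0]
    - [0, 0, 0, 0]
  jaw: 1

```text
t: 23.6
eef_pos: [562.6, -190.9, 30.5]
tcp_rot: [2.071, 1.57, -0.158]
ft_force: [-1.3, 0.2, 5.5]
opening: 0.529
```

Emit:
step_arm:
  steps:
    - [-0.2, 0, 0, 0]
    - [-0.5, 0, 0, 0]
    - [-0.6, 0, 0, 0]
    - [-0.7, 0, 0, 0]
    - [-0.8, 0, 0, 0]
    - [-0.8, 0, 0, 0]
    - [-0.8, 0, 0, 0]

```text
t: 24.48
eef_pos: [562.3, -190.7, 251.9]
tcp_rot: [2.336, 1.571, 0.106]
ft_force: [0.0, -0.1, -1.3]
opening: 0.526
```

```bash
python3 - <<'E'
from h import *
a=tow(CASE,(-8,55,0))
plan((*a[:2],260,.938),(*a[:2],34,.938))
save('w8',read_camera('wrist'))
E
```

```text
at [ 562.3 -190.7  251.9] psi -0.659 q1,q6 [-0.44  0.22] open 0.526 F [ 0.  -0.1 -1.3] t 24.5
-> turn u -11.44 (q6+=0.00?)  shift u x -0.162 y 6.984 z -4.900 toolz dir [ 0.81 -0.59  0.  ]
-> turn u -0.00 (q6+=0.00?)  shift u x 4.520 y 0.000 z 0.000 toolz dir [ 0.81 -0.59  0.  ]
```

View pics/w8.png

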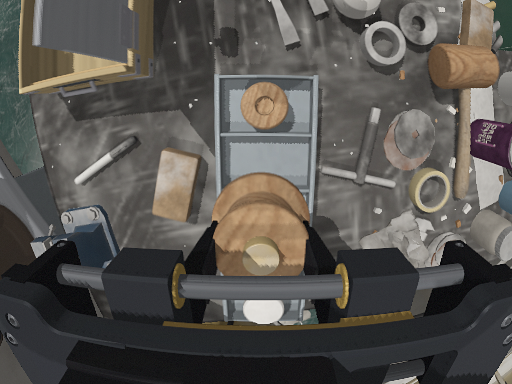

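Emit:
step_arm:
  steps:
    - [-0.6, 0, 0, 0]
    - [-0.6, 0, 0, -1]
    - [0, 0, 0, -1]
    - [0, 0, 0, -1]
    - [0, 0, 0, -1]
    - [0, 0, 0, -1]
    - [0, 0, 0, -1]
    - [0, 0, 0, -1]
    - [0, 0, 0, -1]
    - [0, 0, 0, -1]
    - [0, 0, 0, -1]
    - [0, 0, 0, -1]
    - [0, 0, 0, -0.44]
    - [0, 0, 0, 0]

```text
t: 26.28
eef_pos: [562.4, -190.8, 310.3]
tcp_rot: [2.419, 1.571, 1.787]
ft_force: [0.1, 0.7, -1.8]
opening: 0.528
```

Emit:
step_arm:
  steps:
    - [0, 0.3, -0.3, 0]
    - [0, 0.5, -0.5, 0]
    - [0, 0.6, -0.5, 0]
    - [0, 0.6, -0.5, 0]
    - [0, 0.6, -0.5, 0]
    - [0, 0.6, -0.5, 0]
    - [0, 0.6, -0.5, 0]
    - [0, 0.6, -0.5, 0]
    - [0, 0.6, -0.4, 0]
    - [0, 0.6, -0.3, 0]
    - [0, 0.6, -0.2, 0]
    - [0, 0.5, -0.1, 0]
    - [0, 0.28, -0.1, 0]
    - [0, 0, 0, 0]

```text
t: 28.02
eef_pos: [570.6, 236.2, 310.0]
tcp_rot: [-2.366, 1.57, -2.997]
ft_force: [-0.2, 0.7, -2.0]
opening: 0.529
```

```bash
python3 - <<'E'
from h import *
a=tow(CASE,(-8,55,0))
plan((*a[:2],34,.938))
s=state();save('w9',read_camera('wrist'))
print(wproj([tow(CASE,(a,b,96)) for a in(-90,) for b in (-166,166)]+[tow(CASE,(-82,158,6)),tow(CASE,(-82,-158,6))],s))
E
```

```text
at [570.6 236.2 310. ] psi 0.939 q1,q6 [ 0.29 -0.65] open 0.529 F [-0.2  0.7 -2. ] t 28.0
-> turn u 0.01 (q6+=0.00?)  shift u x 5.519 y 0.000 z 0.016 toolz dir [ 0.81 -0.59  0.  ]
[[103.14633151 110.85826089]
 [345.50951333 105.63482483]
 [324.96512066 109.45867098]
 [133.35616677 112.71803808]]
```

View pics/w9.png

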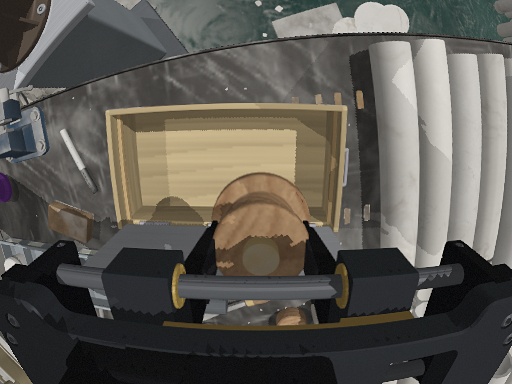

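Emit:
step_arm:
  steps:
    - [0.5, 0, 0, 0]
    - [0.6, 0, 0, 0]
    - [0.6, 0, 0, 0]
    - [0.6, 0, 0, 0]
    - [0.6, 0, 0, 0]
    - [0.6, 0, 0, 0]
    - [0.6, 0, 0, 0]
    - [0.5, 0, 0, 0]
    - [0.4, 0, 0, 0]
    - [0.3, 0, 0, 0]
    - [0.15, 0, 0, 0]
    - [0.07, 0, 0, 0]
    - [0, 0, 0, 0]

```text
t: 29.7
eef_pos: [571.4, 235.5, 34.5]
tcp_rot: [1.042, 1.57, 0.41]
ft_force: [-0.9, 0.2, -0.8]
opening: 0.531
```

Emit:
step_arm:
  steps:
    - [0.03, 0, 0, 0]
    - [0, 0, 0, 0]

```text
t: 29.95
eef_pos: [571.3, 235.6, 32.9]
tcp_rot: [1.071, 1.57, 0.438]
ft_force: [-0.1, 0.2, -1.0]
opening: 0.527
```

Emit:
step_arm:
  steps:
    - [0, 0, 0, 0]
    - [0, 0, 0, 0]
    - [0, 0, 0, 0]
    - [0, 0, 0, 0]
  jaw: 0.2

```text
t: 30.45
eef_pos: [571.2, 235.5, 32.7]
tcp_rot: [1.269, 1.571, 0.637]
ft_force: [0.2, 0.5, 0.5]
opening: 0.797
```

Emit:
step_arm:
  steps:
    - [-0.3, 0, 0, 0]
    - [-0.6, 0, 0, 0]
    - [-0.8, 0, 0, 0]
    - [-0.8, 0, 0, 0]
    - [-0.8, 0, 0, 0]
    - [-0.8, 0, 0, 0]
    - [-0.8, 0, 0, 0]
    - [-0.6, 0, 0, 0]
    - [0, 0, 0, 0]

```text
t: 31.58
eef_pos: [571.5, 235.6, 311.0]
tcp_rot: [0.926, 1.566, 0.294]
ft_force: [0.1, 0.3, -0.4]
opening: 0.801
```

```bash
python3 - <<'E'
from h import *
plan((613.3,-132.5,200,-.659),(613.3,-132.5,12,-.659))
s=state();save('w10',read_camera('wrist'));save('s10',read_camera('side'),(180,60,340,300),2.5)
E
```

```text
at [571.5 235.6 311. ] psi 0.939 q1,q6 [ 0.28 -0.65] open 0.801 F [ 0.1  0.3 -0.4] t 31.6
-> turn u 11.44 (q6+=0.00?)  shift u x 2.220 y 5.169 z 5.308 toolz dir [-0.61 -0.79 -0.  ]
-> turn u -0.00 (q6+=0.00?)  shift u x 3.760 y 0.000 z 0.000 toolz dir [-0.61 -0.79 -0.  ]
```

View pics/w10.png

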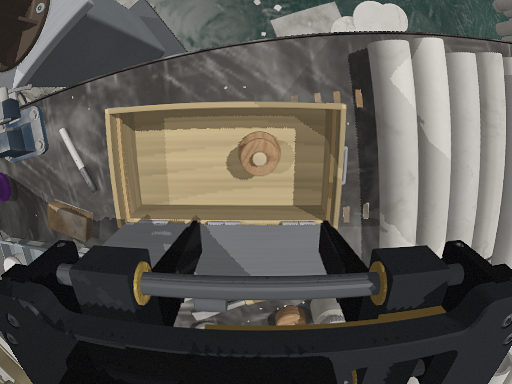

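View pics/s10.png

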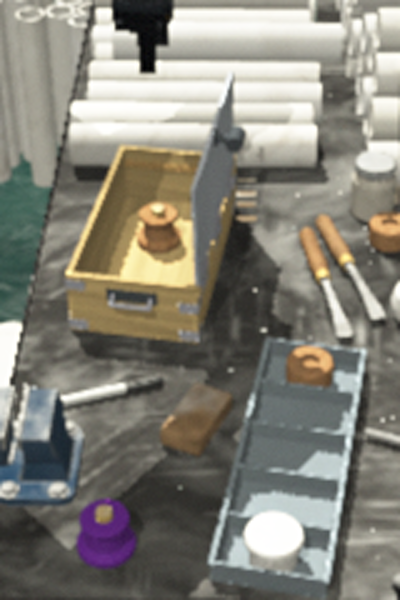

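Emit:
step_arm:
  steps:
    - [0, 0, 0, 1]
    - [0, 0, 0, 1]
    - [0, 0, 0, 1]
    - [0, 0, 0, 1]
    - [0, 0, 0, 1]
    - [0, 0, 0, 1]
    - [0, 0, 0, 1]
    - [0, 0, 0, 1]
    - [0, 0, 0, 1]
    - [0, 0, 0, 1]
    - [0, 0, 0, 1]
    - [0, 0, 0, 0.44]

```text
t: 33.17
eef_pos: [570.7, 235.3, 306.4]
tcp_rot: [-0.655, 1.568, -2.888]
ft_force: [0.0, 0.1, 0.6]
opening: 0.799
```

Emit:
step_arm:
  steps:
    - [0, 0.4, 0.4, 0]
    - [0, 0.6, 0.6, 0]
    - [0, 0.6, 0.6, 0]
    - [0, 0.6, 0.6, 0]
    - [0, 0.6, 0.6, 0]
    - [0, 0.6, 0.6, 0]
    - [0.4, 0.6, 0.6, 0]
    - [0.5, 0.6, 0.6, 0]
    - [0.6, 0.4, 0.4, 0]
    - [0.5, 0.17, 0.3, 0]
    - [0.22, 0, 0, 0]
    - [0, 0, 0, 0]

```text
t: 34.67
eef_pos: [613.1, -131.6, 195.9]
tcp_rot: [-1.354, 1.569, 2.7]
ft_force: [0.0, 0.2, 0.2]
opening: 0.799
```

```bash
python3 - <<'E'
from h import *
plan((613.3,-132.5,12,-.659))
s=state();save('w11',read_camera('wrist'),(180,100,350,260),4)
print((wproj([(613.3,-132.5,38)],s)-[180,100])*4)
E
```

```text
at [ 613.1 -131.6  195.9] psi -0.659 q1,q6 [-0.32  0.34] open 0.799 F [0.  0.2 0.2] t 34.7
-> turn u 0.00 (q6+=0.00?)  shift u x 3.678 y 0.015 z 0.011 toolz dir [-0.61 -0.79 -0.  ]
[[318.03767625 304.24731132]]
```

View pics/w11.png

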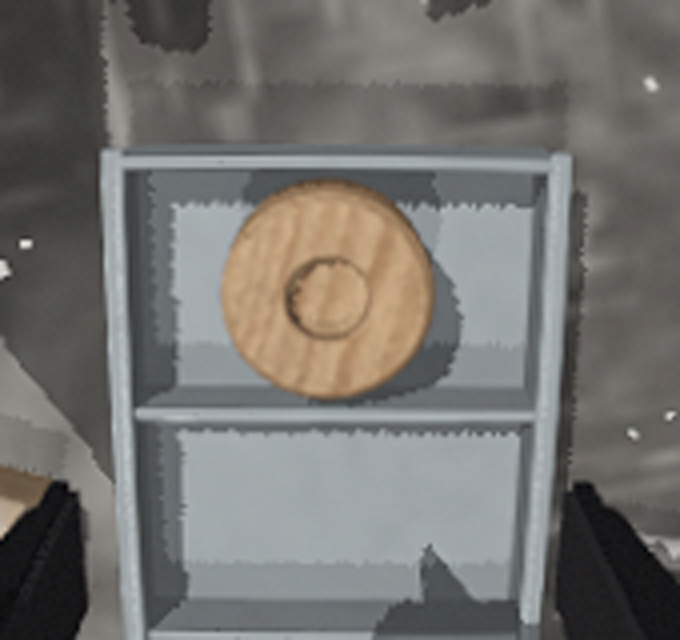

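Emit:
step_arm:
  steps:
    - [0.6, 0.07, -0.02, 0]
    - [0.6, 0, 0, 0]
    - [0.6, 0, 0, 0]
    - [0.5, 0, 0, 0]
    - [0.5, 0, 0, 0]
    - [0.4, 0, 0, 0]
    - [0.25, 0, 0, 0]
    - [0.15, 0, 0, 0]
    - [0.08, 0, 0, 0]
    - [0, 0, 0, 0]

```text
t: 35.98
eef_pos: [616.9, -133.7, 12.9]
tcp_rot: [2.079, 1.57, -0.15]
ft_force: [0.6, -0.5, 0.6]
opening: 0.801
```

Emit:
step_arm:
  steps:
    - [0, 0, 0, 0]
    - [0, 0, 0, 0]
    - [0, 0, 0, 0]
    - [0, 0, 0, 0]
  jaw: 1

```text
t: 36.48
eef_pos: [616.8, -133.6, 13.0]
tcp_rot: [2.316, 1.571, 0.086]
ft_force: [-1.3, 0.8, 4.6]
opening: 0.631
```

Emit:
step_arm:
  steps:
    - [-0.2, 0, 0, 0]
    - [-0.5, 0, 0, 0]
    - [-0.6, 0, 0, 0]
    - [-0.7, 0, 0, 0]
    - [-0.8, 0, 0, 0]
    - [-0.8, 0, 0, 0]
    - [-0.8, 0, 0, 0]
    - [-0.8, 0, 0, 0]
    - [-0.8, 0, 0, 0]
    - [0, 0, 0, -1]
    - [0, 0, 0, -1]
    - [0, 0, 0, -1]
    - [0, 0, 0, -1]
    - [0, 0, 0, -1]
    - [0, 0, 0, -1]
    - [0, 0, 0, -1]
    - [0, 0, 0, -1]
    - [0, 0, 0, -1]
    - [0, 0, 0, -1]
    - [0, 0, 0, -1]

```text
t: 38.98
eef_pos: [616.6, -133.7, 313.1]
tcp_rot: [0.608, 1.571, -0.082]
ft_force: [0.6, -0.0, -0.8]
opening: 0.633
```

```bash
python3 - <<'E'
from h import *
a=tow(CASE,(-8,-50,0))
plan((*a[:2],310,.938),(*a[:2],16,.938))
s=state();save('w12',read_camera('wrist'))
E
```

```text
at [ 616.6 -133.7  313.1] psi 0.882 q1,q6 [-0.32 -1.2 ] open 0.633 F [ 0.6 -0.  -0.8] t 39.0
-> turn u -0.40 (q6+=0.00?)  shift u x 0.062 y 3.323 z -5.100 toolz dir [ 0.81 -0.59  0.  ]
-> turn u -0.00 (q6+=0.00?)  shift u x 5.880 y 0.000 z 0.000 toolz dir [ 0.81 -0.59  0.  ]
```

View pics/w12.png

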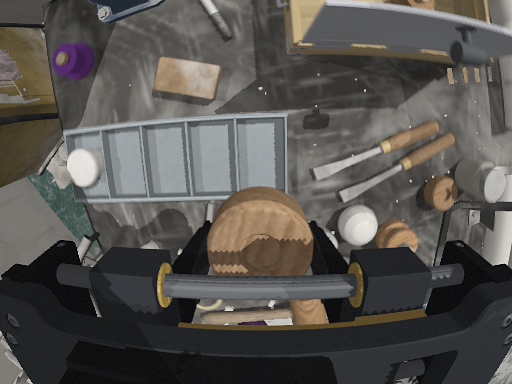

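Emit:
step_arm:
  steps:
    - [0, 0, 0, -0.4]
    - [0, 0.3, -0.4, 0]
    - [0, 0.4, -0.6, 0]
    - [0, 0.4, -0.6, 0]
    - [0, 0.4, -0.6, 0]
    - [0, 0.4, -0.6, 0]
    - [0, 0.4, -0.6, 0]
    - [0, 0.4, -0.6, 0]
    - [0, 0.3, -0.6, 0]
    - [0, 0.3, -0.4, 0]
    - [0, 0.08, -0.1, 0]
    - [0, 0, 0, 0]

```text
t: 40.52
eef_pos: [512.2, 154.2, 312.8]
tcp_rot: [0.742, 1.571, 0.104]
ft_force: [0.2, -0.9, -0.5]
opening: 0.632
```

```bash
python3 - <<'E'
from h import *
a=tow(CASE,(-8,-48,0))
plan((*a[:2],16.5,.938))
s=state();save('w13',read_camera('wrist'))
E
```

```text
at [512.2 154.2 312.8] psi 0.933 q1,q6 [ 0.17 -0.76] open 0.632 F [ 0.2 -0.9 -0.5] t 40.5
-> turn u -0.04 (q6+=0.00?)  shift u x 5.927 y -0.046 z -0.012 toolz dir [ 0.81 -0.59  0.  ]
```

View pics/w13.png

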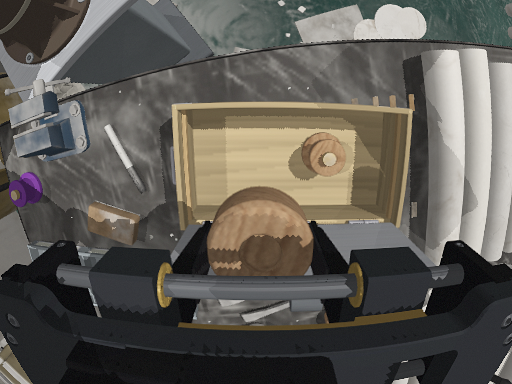

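Emit:
step_arm:
  steps:
    - [0.4, -0.04, 0, 0]
    - [0.6, 0, 0, 0]
    - [0.6, 0, 0, 0]
    - [0.6, 0, 0, 0]
    - [0.6, 0, 0, 0]
    - [0.6, 0, 0, 0]
    - [0.6, 0, 0, 0]
    - [0.6, 0, 0, 0]
    - [0.5, 0, 0, 0]
    - [0.4, 0, 0, 0]
    - [0.25, 0, 0, 0]
    - [0.12, 0, 0, 0]
    - [0.06, 0, 0, 0]
    - [0, 0, 0, 0]

```text
t: 42.32
eef_pos: [511.5, 152.4, 16.5]
tcp_rot: [0.936, 1.57, 0.298]
ft_force: [0.2, 0.3, -1.8]
opening: 0.631
```

Emit:
step_arm:
  steps:
    - [0.02, 0, 0, 0]
    - [0, 0, 0, 0]

```text
t: 42.58
eef_pos: [511.4, 152.4, 15.5]
tcp_rot: [0.942, 1.57, 0.304]
ft_force: [0.2, 0.0, -1.7]
opening: 0.631
```

Emit:
step_arm:
  steps:
    - [0, 0, 0, 0]
    - [0, 0, 0, 0]
    - [0, 0, 0, 0]
    - [0, 0, 0, 0]
  jaw: 0.2

```text
t: 43.08
eef_pos: [511.3, 152.4, 15.2]
tcp_rot: [2.097, 1.571, 1.459]
ft_force: [0.0, -0.4, 1.1]
opening: 0.8
```

Emit:
step_arm:
  steps:
    - [-0.3, 0, 0, 0]
    - [-0.6, 0, 0, 0]
    - [-0.8, 0, 0, 0]
    - [-0.8, 0, 0, 0]
    - [-0.8, 0, 0, 0]
    - [-0.8, 0, 0, 0]
    - [-0.8, 0, 0, 0]
    - [-0.8, 0, 0, 0]
    - [-0.4, 0, 0, 0]
    - [0, 0, 0, 0]

```text
t: 44.32
eef_pos: [511.3, 152.4, 322.2]
tcp_rot: [0.827, 1.567, 0.19]
ft_force: [0.3, -1.1, -0.4]
opening: 0.802
```

```bash
python3 - <<'E'
from h import *
a=tow(CASE,(126.1,2.8,0))
plan((*a[:2],310,.938),(*a[:2],207.7,.938))
s=state();save('w14',read_camera('wrist'));save('s14',read_camera('side'),(180,60,340,300),2.5)
E
```

```text
at [511.3 152.4 322.2] psi 0.933 q1,q6 [ 0.17 -0.77] open 0.802 F [ 0.3 -1.1 -0.4] t 44.3
-> turn u -0.04 (q6+=0.00?)  shift u x 0.243 y 1.010 z 2.663 toolz dir [ 0.81 -0.59  0.  ]
-> turn u -0.00 (q6+=0.00?)  shift u x 2.046 y 0.000 z 0.000 toolz dir [ 0.81 -0.59  0.  ]
```

View pics/w14.png

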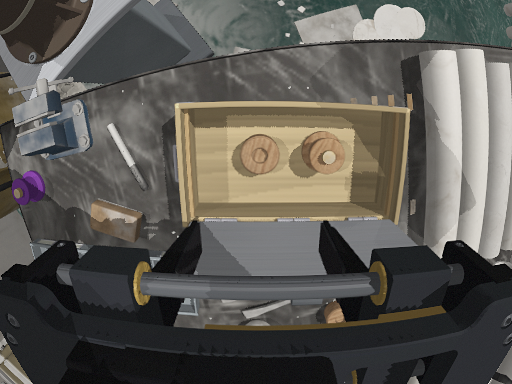

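View pics/s14.png

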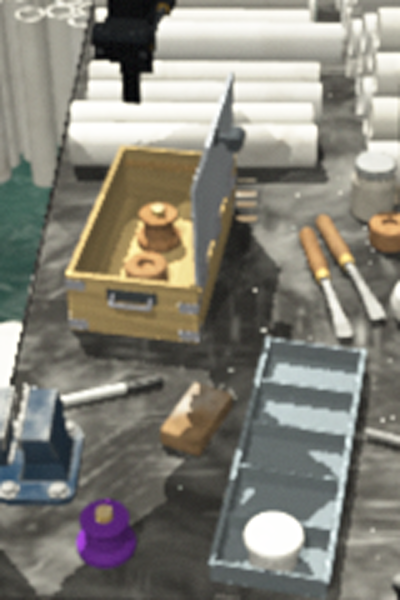

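Emit:
step_arm:
  steps:
    - [0, 0.15, 0.3, 0]
    - [0, 0.2, 0.6, 0]
    - [0, 0.2, 0.6, 0]
    - [0, 0.2, 0.6, 0]
    - [0, 0.2, 0.5, 0]
    - [0, 0.06, 0.06, -0.04]
    - [0, 0, 0, 0]

```text
t: 45.3
eef_pos: [648.2, 113.7, 319.2]
tcp_rot: [-2.524, 1.569, 3.127]
ft_force: [0.2, 0.3, -0.2]
opening: 0.801
```

```bash
python3 - <<'E'
from h import *
a=tow(CASE,(125.5,2.8,0))
plan((*a[:2],207.7,.938))
s=state();save('w15',read_camera('wrist'));print(wproj(tow(CASE,(125.5,2.8,226.7)),s))
E
```

```text
at [648.2 113.7 319.2] psi 0.939 q1,q6 [ 0.07 -0.87] open 0.801 F [ 0.2  0.3 -0.2] t 45.3
-> turn u 0.00 (q6+=0.00?)  shift u x 2.230 y 0.014 z -0.013 toolz dir [ 0.81 -0.59  0.  ]
[[261.56725506 191.71578312]]
```

View pics/w15.png

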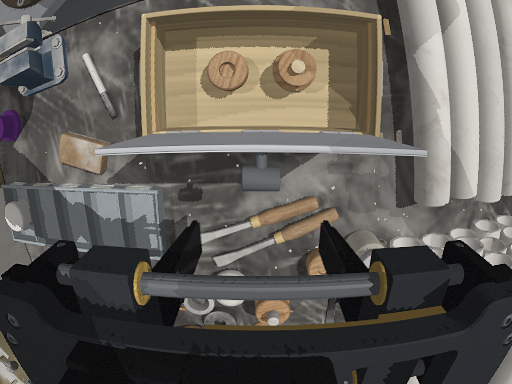

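```bash
python3 - <<'E'
from h import *
s=state()
for th in (1.4,1.45,1.5,1.55,1.6,1.65,1.7):
    u=np.array([-np.cos(th),np.sin(th)]);n=np.array([np.sin(th),np.cos(th)])
    k=np.array([86.5,78.5])+147.5*u+30.5*n; e=np.array([86.5,78.5])+165*u+2.5*n; e2=np.array([86.5,78.5])+165*u-2.5*n
    f=lambda P:wproj(tow(CASE,(P[0],2.8,P[1])),s)[0].round(1)
    print(th,k.round(1),f(k),f(e),f(e2))
save('w15c',cv2.imread('pics/w15.png')[:,:,::-1],(210,120,320,210),6)
E
```

```text
1.4 [ 91.5 229. ] [261.7 156.1] [261.9 122.8] [261.9 116.8]
1.45 [ 99.  228.6] [261.7 164.3] [261.9 132.6] [261.9 126.7]
1.5 [106.5 227.8] [261.7 172.2] [261.9 142.5] [261.9 136.5]
1.55 [113.9 226.6] [261.6 179.8] [261.8 152.3] [261.8 146.4]
1.6 [121.3 225. ] [261.6 187. ] [261.8 161.9] [261.8 156.1]
1.65 [128.6 223.1] [261.6 193.9] [261.8 171.2] [261.8 165.6]
1.7 [135.8 220.8] [261.5 200.3] [261.7 180.2] [261.7 174.8]
```

View pics/w15c.png

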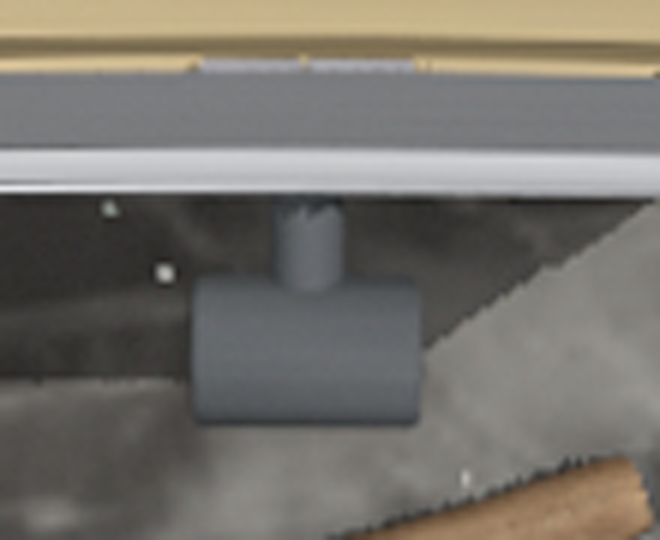

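Emit:
step_arm:
  steps:
    - [0, 0.01, -0.25, 0]
    - [0.5, 0, 0, 0]
    - [0.6, 0, 0, 0]
    - [0.5, 0, 0, 0]
    - [0.3, 0, 0, 0]
    - [0.2, 0, 0, 0]
    - [0.1, 0, 0, 0]
    - [0, 0, 0, 0]

```text
t: 46.35
eef_pos: [638.5, 121.5, 210.4]
tcp_rot: [0.943, 1.57, 0.311]
ft_force: [-0.3, 0.1, 0.7]
opening: 0.803
```

Emit:
step_arm:
  steps:
    - [0, 0, 0, 0]
    - [0, 0, 0, 0]
    - [0, 0, 0, 0]
    - [0, 0, 0, 0]
    - [0, 0, 0, 0]
    - [0, 0, 0, 0]
  jaw: 1

```text
t: 47.1
eef_pos: [638.6, 121.6, 210.2]
tcp_rot: [1.353, 1.57, 0.721]
ft_force: [0.6, 0.7, 0.1]
opening: 0.359
```

```bash
python3 - <<'E'
from h import *
plan();s=state();print(inv(CASE,s['eef_pos']),s['eef_pos'][2]+19)
save('w16',read_camera('wrist'),(130,100,390,290),2.8)
save('s16',read_camera('side'),(180,60,340,300),2.5)
p=None
for th in np.linspace(1.545,0,16):
    u=np.array([-np.cos(th),np.sin(th)]);n=np.array([np.sin(th),np.cos(th)])
    k=np.array([86.5,78.5])+147.5*u+30.5*n
    if p is not None: print(round(th,2),k.round(1),'x %.3f z %.3f'%(-(k-p)[1]/50,(k-p)[0]/50))
    p=k
E
```

```text
at [638.6 121.6 210.2] psi 0.938 q1,q6 [ 0.09 -0.85] open 0.359 F [0.6 0.7 0.1] t 47.1
[113.76836606   2.77387012] 229.23457932737875
1.44 [ 97.8 228.7] x -0.039 z -0.308
1.34 [ 82.3 229.1] x -0.007 z -0.310
1.24 [ 66.8 227.8] x 0.025 z -0.309
1.13 [ 51.6 225. ] x 0.056 z -0.305
1.03 [ 36.7 220.7] x 0.087 z -0.298
0.93 [ 22.4 214.8] x 0.117 z -0.287
0.82 [  8.7 207.5] x 0.146 z -0.273
0.72 [ -4.2 198.8] x 0.174 z -0.257
0.62 [-16.  188.8] x 0.199 z -0.238
0.51 [-26.8 177.7] x 0.223 z -0.216
0.41 [-36.4 165.5] x 0.244 z -0.192
0.31 [-44.7 152.4] x 0.262 z -0.166
0.21 [-51.6 138.5] x 0.278 z -0.138
0.1 [-57.1 124. ] x 0.290 z -0.109
0.0 [-61. 109.] x 0.300 z -0.078
```

View pics/w16.png

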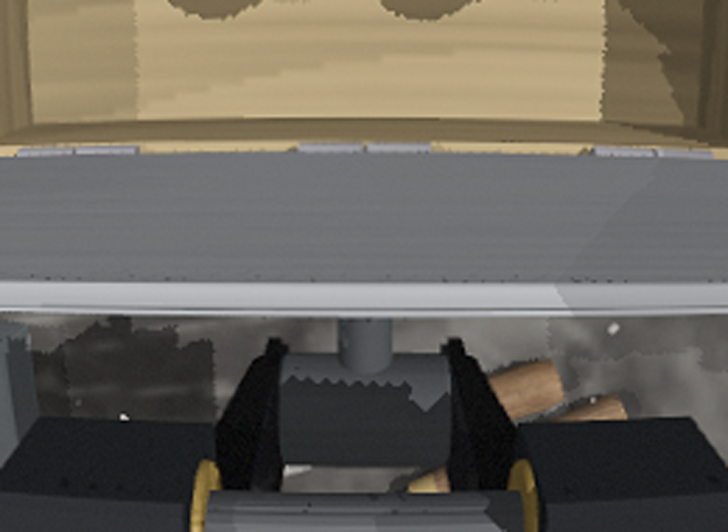

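View pics/s16.png

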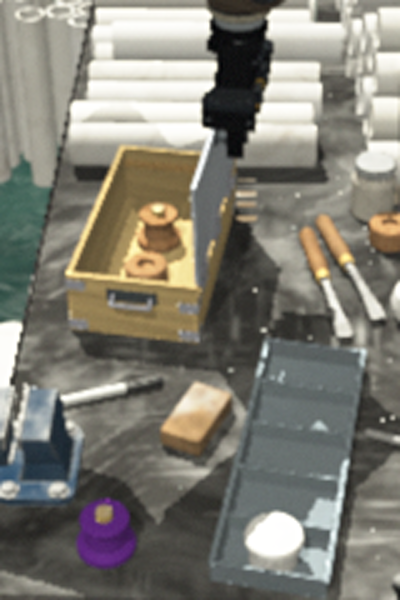

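Gripped on the knob's ends with low force. Fold down along the arc.

Emit:
step_arm:
  steps:
    - [-0.02, 0, -0.3, 0]
    - [0, 0, -0.31, 0]
    - [0.025, 0, -0.31, 0]
    - [0.055, 0, -0.305, 0]
    - [0.087, 0, -0.3, 0]
    - [0.117, 0, -0.287, 0]
    - [0.146, 0, -0.273, 0]

```text
t: 48.08
eef_pos: [554.6, 183.6, 191.4]
tcp_rot: [0.853, 1.567, 0.221]
ft_force: [-0.4, 1.8, 10.7]
opening: 0.356
```

Emit:
step_arm:
  steps:
    - [0.174, 0, -0.257, 0]
    - [0.2, 0, -0.238, 0]
    - [0.223, 0, -0.216, 0]
    - [0.244, 0, -0.192, 0]
    - [0.262, 0, -0.166, 0]
    - [0, 0, 0, 0]

```text
t: 48.82
eef_pos: [510.6, 216.1, 134.4]
tcp_rot: [2.342, 1.569, 1.71]
ft_force: [-2.4, 10.1, 1.0]
opening: 0.355
```

Emit:
step_arm:
  steps:
    - [0.278, 0, -0.138, 0]
    - [0.29, 0, -0.109, 0]
    - [0.2, 0, -0.05, 0]
    - [0.1, 0, -0.028, 0]
    - [0, 0, 0, 0]
    - [0, 0, 0, 0]

```text
t: 49.58
eef_pos: [498.0, 225.4, 91.2]
tcp_rot: [1.931, 1.569, 1.299]
ft_force: [-2.3, 9.9, -1.1]
opening: 0.355
```

```bash
python3 - <<'E'
from h import *
plan();s=state();print(inv(CASE,s['eef_pos']),s['eef_pos'][2]+19)
save('s17',read_camera('side'),(180,60,340,300),2.5)
E
```

```text
at [498.  225.4  91.2] psi 0.938 q1,q6 [ 0.3  -0.64] open 0.355 F [-2.3  9.9 -1.1] t 49.6
[-60.92399196   3.27177968] 110.22407821759857
```

View pics/s17.png

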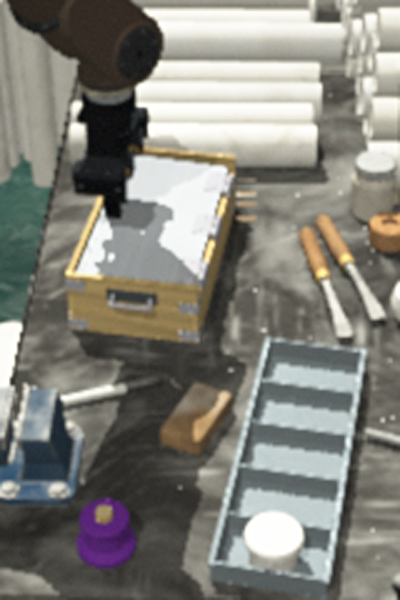

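Emit:
step_arm:
  steps:
    - [0.05, 0, 0, 0]
    - [0, 0, 0, 0]

```text
t: 49.88
eef_pos: [497.8, 225.6, 88.8]
tcp_rot: [2.142, 1.569, 1.509]
ft_force: [-3.8, 11.4, 1.4]
opening: 0.359
```

Emit:
step_arm:
  steps:
    - [0.05, 0, 0, 0]
    - [0, 0, 0, 0]

```text
t: 50.12
eef_pos: [497.6, 225.7, 86.4]
tcp_rot: [2.299, 1.569, 1.666]
ft_force: [-4.1, 12.5, 1.4]
opening: 0.357
```

Emit:
step_arm:
  steps:
    - [0.04, 0, 0, 0]
    - [0, 0, 0, 0]

```text
t: 50.38
eef_pos: [497.5, 225.8, 84.4]
tcp_rot: [2.375, 1.569, 1.743]
ft_force: [-5.6, 13.4, 2.0]
opening: 0.352
```

```bash
python3 - <<'E'
from h import *
plan();save('w18',read_camera('wrist'))
E
```

```text
at [497.5 225.8  84.4] psi 0.938 q1,q6 [ 0.3  -0.64] open 0.352 F [-5.6 13.4  2. ] t 50.4
```

View pics/w18.png

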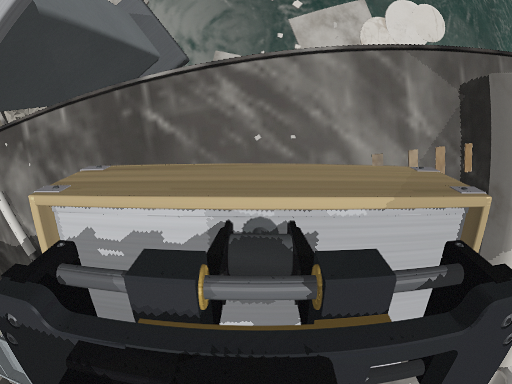

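Emit:
step_arm:
  steps:
    - [0, 0, 0, 0]
    - [0, 0, 0, 0]
    - [0, 0, 0, 0]
    - [0, 0, 0, 0]
    - [0, 0, 0, 0]
  jaw: 0

```text
t: 51.05
eef_pos: [498.2, 224.2, 84.1]
tcp_rot: [1.775, 1.571, 1.142]
ft_force: [0.6, 0.5, -0.0]
opening: 0.825
```

Emit:
step_arm:
  steps:
    - [-0.4, 0, 0, 0]
    - [-0.6, 0, 0, 0]
    - [-0.6, 0, 0, 0]
    - [-0.6, 0, 0, 0]
    - [0, 0, 0, 0]

```text
t: 51.68
eef_pos: [498.9, 224.5, 196.0]
tcp_rot: [0.946, 1.567, 0.314]
ft_force: [0.2, -0.8, -0.6]
opening: 1.002
```

```bash
python3 - <<'E'
from h import *
plan((444,-141,200,-.92),(444,-141,6,-.92))
s=state();save('w19',read_camera('wrist'))
for th in (0,.05,.1):
    u=np.array([-np.cos(th),np.sin(th)]);n=np.array([np.sin(th),np.cos(th)])
    k=np.array([86.5,78.5])+147.5*u+30.5*n; e=np.array([86.5,78.5])+165*u+2.5*n
    print(th,wproj([tow(CASE,(k[0],2.8,k[1])),tow(CASE,(e[0],0,e[1])),tow(CASE,(-82,0,96))],s).round(1).tolist())
E
```

```text
at [498.9 224.5 196. ] psi 0.939 q1,q6 [ 0.3  -0.64] open 1.002 F [ 0.2 -0.8 -0.6] t 51.7
-> turn u 13.31 (q6+=0.00?)  shift u x -0.080 y 5.152 z 5.302 toolz dir [-0.8  -0.61 -0.  ]
-> turn u -0.00 (q6+=0.00?)  shift u x 3.880 y 0.000 z 0.000 toolz dir [-0.8  -0.61 -0.  ]
0 [[260.1, 192.6], [257.2, 167.0], [257.1, 166.8]]
0.05 [[260.2, 196.9], [257.1, 169.2], [257.1, 166.8]]
0.1 [[260.2, 201.8], [257.1, 171.9], [257.1, 166.8]]
```

View pics/w19.png

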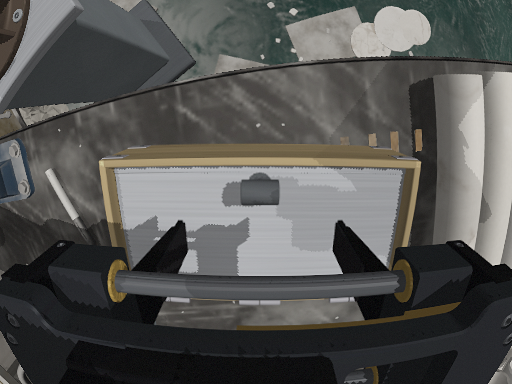

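```bash
python3 - <<'E'
from h import *
a=cv2.imread('pics/w4.png')[:,:,::-1];b=cv2.imread('pics/w19.png')[:,:,::-1]
save('cmp',np.vstack([a[140:230,200:330],b[140:230,200:330]]),None,4)
E
```

```text
(no output)
```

View pics/cmp.png

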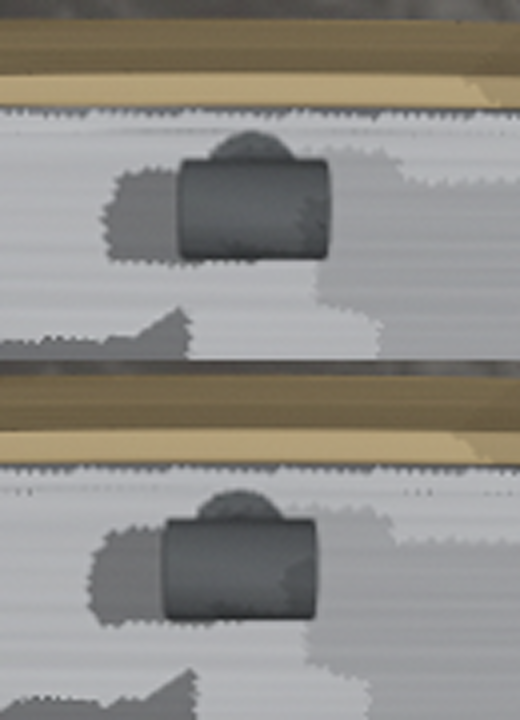

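Emit:
step_arm:
  steps:
    - [-0.2, 0, 0, 1]
    - [0, 0, 0, 1]
    - [0, 0, 0, 1]
    - [0, 0, 0, 1]
    - [0, 0, 0, 1]
    - [0, 0, 0, 1]
    - [0, 0, 0, 1]
    - [0, 0, 0, 1]
    - [0, 0, 0, 1]
    - [0, 0, 0, 1]
    - [0, 0, 0, 1]
    - [0, 0, 0, 1]
    - [0, 0, 0, 1]
    - [0, 0, 0, 0.31]

```text
t: 53.48
eef_pos: [497.7, 224.1, 202.7]
tcp_rot: [-0.388, 1.569, -2.882]
ft_force: [-0.1, 0.1, -0.4]
opening: 0.998
```

Emit:
step_arm:
  steps:
    - [0, 0.5, 0.5, 0]
    - [0, 0.6, 0.6, 0]
    - [0, 0.6, 0.6, 0]
    - [0, 0.6, 0.6, 0]
    - [0, 0.6, 0.6, 0]
    - [0, 0.6, 0.6, 0]
    - [0, 0.6, 0.6, 0]
    - [0, 0.6, 0.6, 0]
    - [0, 0.4, 0.4, 0]
    - [0, 0.05, 0.2, 0]
    - [0, 0, 0, 0]

```text
t: 54.85
eef_pos: [442.7, -140.8, 203.5]
tcp_rot: [-1.228, 1.569, 2.564]
ft_force: [-0.3, 0.5, 0.2]
opening: 1.0
```

```bash
python3 - <<'E'
from h import *
plan((444,-141,6,-.92))
s=state();im=read_camera('wrist');save('w20',im);save('w20c',im,(200,110,330,240),4);print(wproj((444,-141,28),s))
E
```

```text
at [ 442.7 -140.8  203.5] psi -0.921 q1,q6 [-0.45  0.47] open 1.0 F [-0.3  0.5  0.2] t 54.9
-> turn u -0.01 (q6+=0.00?)  shift u x 3.950 y 0.018 z -0.019 toolz dir [-0.8  -0.61 -0.  ]
[[259.4374437  171.57401594]]
```

View pics/w20.png

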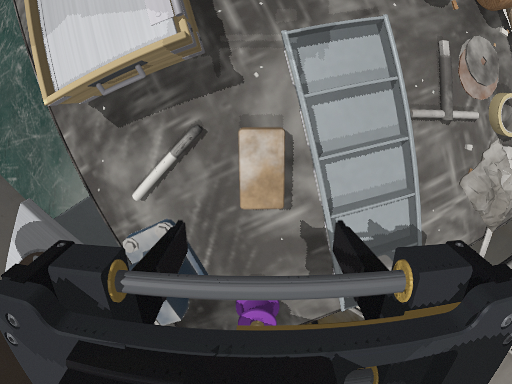

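View pics/w20c.png

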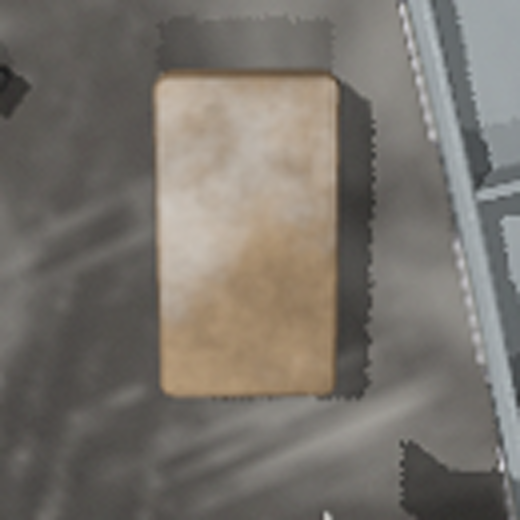

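Emit:
step_arm:
  steps:
    - [0.6, 0.05, -0.07, 0]
    - [0.7, 0, 0, 0]
    - [0.7, 0, 0, 0]
    - [0.6, 0, 0, 0]
    - [0.5, 0, 0, 0]
    - [0.4, 0, 0, 0]
    - [0.25, 0, 0, 0]
    - [0.13, 0, 0, 0]
    - [0.06, 0, 0, 0]
    - [0, 0, 0, 0]

```text
t: 56.15
eef_pos: [447.8, -141.0, 7.4]
tcp_rot: [2.247, 1.57, -0.244]
ft_force: [-0.6, -0.9, 0.5]
opening: 1.004
```

Emit:
step_arm:
  steps:
    - [0, 0, 0, 0]
    - [0, 0, 0, 0]
    - [0, 0, 0, 0]
    - [0, 0, 0, 0]
    - [0, 0, 0, 0]
    - [0, 0, 0, 0]
  jaw: 1

```text
t: 56.9
eef_pos: [447.6, -140.9, 7.1]
tcp_rot: [-1.956, 1.571, 1.837]
ft_force: [-0.3, 0.4, 1.2]
opening: 0.577
```

Emit:
step_arm:
  steps:
    - [-0.2, 0, 0, 0]
    - [-0.5, 0, 0, 0]
    - [-0.6, 0, 0, 0]
    - [-0.7, 0, 0, 0]
    - [-0.7, 0, 0, 0]
    - [-0.7, 0, 0, 0]
    - [-0.5, 0, 0, 0]
    - [0, 0, 0, 0]

```text
t: 57.9
eef_pos: [448.0, -141.1, 203.9]
tcp_rot: [2.076, 1.567, -0.415]
ft_force: [0.5, 0.0, -0.5]
opening: 0.575
```

```bash
python3 - <<'E'
from h import *
a=tow(CASE,(10,-92,0))
plan((*a[:2],190,-.633),(*a[:2],88,-.633))
s=state();save('w21',read_camera('wrist'))
E
```

```text
at [ 448.  -141.1  203.9] psi -0.92 q1,q6 [-0.45  0.47] open 0.575 F [ 0.5  0.  -0.5] t 57.9
-> turn u -2.05 (q6+=0.00?)  shift u x 0.278 y -2.111 z -4.596 toolz dir [-0.59 -0.81 -0.  ]
-> turn u -0.00 (q6+=0.00?)  shift u x 2.040 y 0.000 z 0.000 toolz dir [-0.59 -0.81 -0.  ]
```

View pics/w21.png

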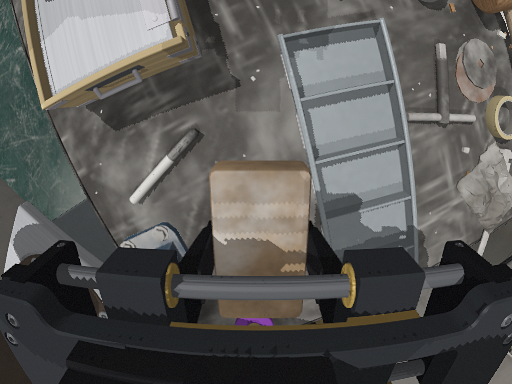

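Emit:
step_arm:
  steps:
    - [0, 0, 0, -1]
    - [0, 0, 0, -1]
    - [0, 0, 0, -0.05]
    - [0, -0.2, -0.4, 0]
    - [0, -0.3, -0.65, 0]
    - [0, -0.3, -0.65, 0]
    - [0, -0.3, -0.65, 0]
    - [0, -0.3, -0.65, 0]
    - [0, -0.3, -0.65, 0]
    - [0, -0.3, -0.65, 0]
    - [0, -0.11, -0.3, 0]
    - [0, 0, 0, 0]

```text
t: 59.45
eef_pos: [498.7, 107.2, 201.6]
tcp_rot: [-0.812, 1.57, -3.017]
ft_force: [-0.9, -0.5, -1.1]
opening: 0.578
```

```bash
python3 - <<'E'
from h import *
a=tow(CASE,(10,-92,0))
plan((*a[:2],89,-.633))
s=state();save('w22',read_camera('wrist'))
E
```

```text
at [498.7 107.2 201.6] psi -0.634 q1,q6 [0.08 0.72] open 0.578 F [-0.9 -0.5 -1.1] t 59.5
-> turn u -0.00 (q6+=0.00?)  shift u x 2.252 y 0.009 z 0.008 toolz dir [-0.59 -0.81 -0.  ]
```

View pics/w22.png

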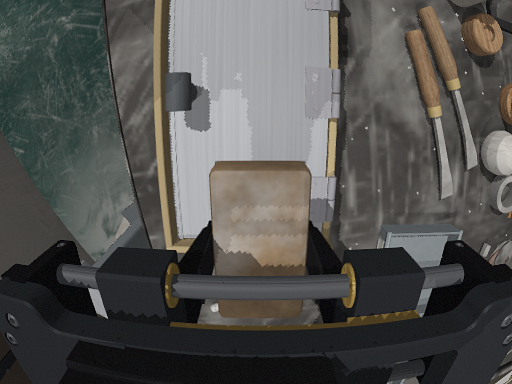

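Emit:
step_arm:
  steps:
    - [0.5, 0, 0, 0]
    - [0.6, 0, 0, 0]
    - [0.5, 0, 0, 0]
    - [0.3, 0, 0, 0]
    - [0.2, 0, 0, 0]
    - [0.1, 0, 0, 0]
    - [0.06, 0, 0, 0]
    - [0, 0, 0, 0]

```text
t: 60.5
eef_pos: [498.9, 106.9, 89.3]
tcp_rot: [2.454, 1.57, 0.249]
ft_force: [-0.1, 0.1, -0.8]
opening: 0.579
```

Emit:
step_arm:
  steps:
    - [0.03, 0, 0, 0]
    - [0, 0, 0, 0]

```text
t: 60.75
eef_pos: [499.1, 106.9, 88.1]
tcp_rot: [2.394, 1.57, 0.19]
ft_force: [-0.7, 0.4, 3.1]
opening: 0.578
```

Emit:
step_arm:
  steps:
    - [0, 0, 0, 0]
    - [0, 0, 0, 0]
    - [0, 0, 0, 0]
    - [-0.3, 0, 0, 0]
    - [-0.6, 0, 0, 0]
    - [-0.6, 0, 0, 0]
    - [-0.6, 0, 0, 0]
    - [-0.6, 0, 0, 0]
    - [0, 0, 0, 0]
  jaw: 0.3

```text
t: 61.88
eef_pos: [499.5, 106.9, 225.4]
tcp_rot: [2.305, 1.566, 0.101]
ft_force: [-0.3, -0.6, -0.6]
opening: 0.701
```

```bash
python3 - <<'E'
from h import *
plan((688.6,-280.6,220,2.31-np.pi))
save('s23',read_camera('side'),(180,60,340,300),2.5)
im=read_camera('top');save('t23',im)
s=state();save('w23',read_camera('wrist'))
E
```

```text
at [499.5 106.9 225.4] psi -0.634 q1,q6 [0.08 0.72] open 0.701 F [-0.3 -0.6 -0.6] t 61.9
-> turn u 1.42 (q6+=0.00?)  shift u x 0.107 y 8.276 z 2.427 toolz dir [-0.74 -0.67 -0.  ]
```

View pics/s23.png

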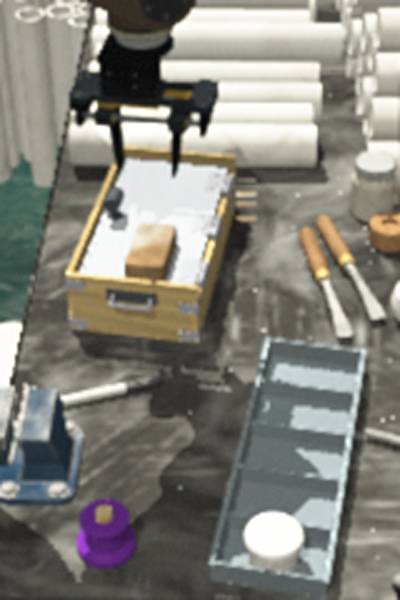

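View pics/w23.png

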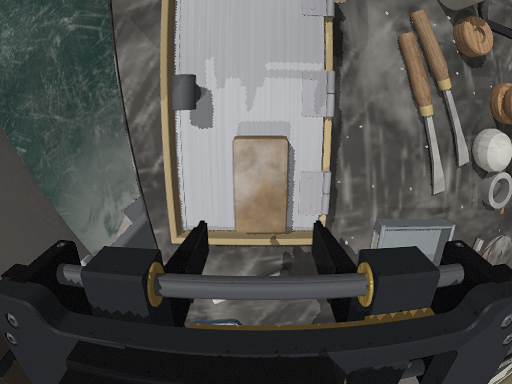

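Emit:
step_arm:
  steps:
    - [0, 0, 0, 0.7]
    - [0, 0, 0, 0.72]
    - [0, 0.5, 0.15, 0]
    - [0, 0.7, 0.2, 0]
    - [0, 0.7, 0.2, 0]
    - [0, 0.7, 0.2, 0]
    - [0, 0.7, 0.2, 0]
    - [0, 0.7, 0.2, 0]
    - [0, 0.7, 0.2, 0]
    - [0, 0.7, 0.2, 0]
    - [0, 0.7, 0.2, 0]
    - [0, 0.7, 0.2, 0]
    - [0, 0.7, 0.2, 0]
    - [0, 0.5, 0.2, 0]
    - [0, 0.28, 0.08, 0]
    - [0, 0, 0, 0]

```text
t: 64.03
eef_pos: [687.7, -281.3, 221.4]
tcp_rot: [-1.306, 1.569, 2.574]
ft_force: [-0.2, 0.5, 0.5]
opening: 0.698
```

```bash
python3 - <<'E'
from h import *
plan((688.6,-280.6,4,-.832))
s=state();im=read_camera('wrist');save('w24',im);save('w24c',im,(190,90,340,240),4)
print(wproj([(739,-235,9),(665,-302,9),(628,-260,9),(703,-343,9)],s))
E
```

```text
at [ 687.7 -281.3  221.4] psi -0.833 q1,q6 [-0.48  0.36] open 0.698 F [-0.2  0.5  0.5] t 64.0
-> turn u -0.00 (q6+=0.00?)  shift u x 4.349 y 0.003 z -0.023 toolz dir [-0.74 -0.67 -0.  ]
[[259.0953335  112.97553559]
 [258.9054814  188.18468607]
 [217.42454187 187.54343006]
 [300.35667002 187.85608948]]
```

View pics/w24.png

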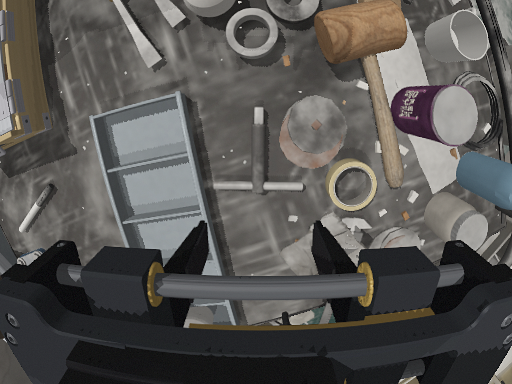

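View pics/w24c.png

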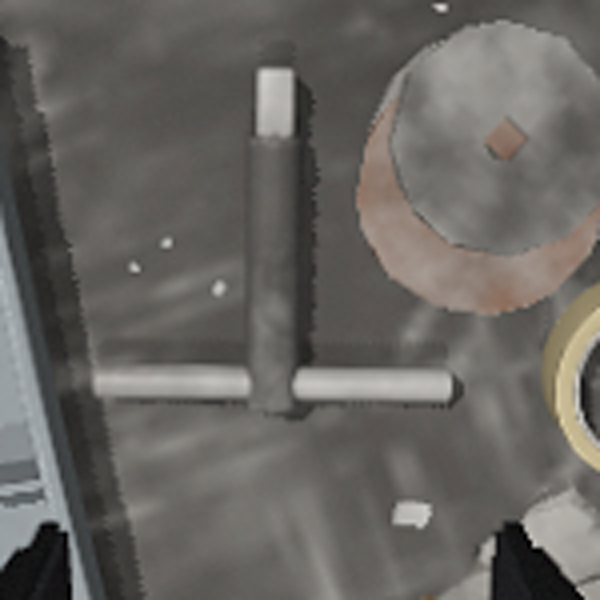

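```bash
python3 - <<'E'
from h import *
s=state()
print(wunp([(258.7,186)],9,s),wunp([(259.2,107.5)],12,s))
im=read_camera('side');save('s24',im,(320,190,430,290),6)
print(proj('side',[(688,-280,9)]))
# disc height: top ellipse center from wrist & top
t=cv2.imread('pics/top0.png')[:,:,::-1];save('t24',t,(280,70,400,160),6)
E
```

```text
[[ 666.95444181 -299.14522049    9.        ]] [[ 744.26543754 -229.60354372   12.        ]]
[[347.34485818 231.94075828]]
```

View pics/s24.png

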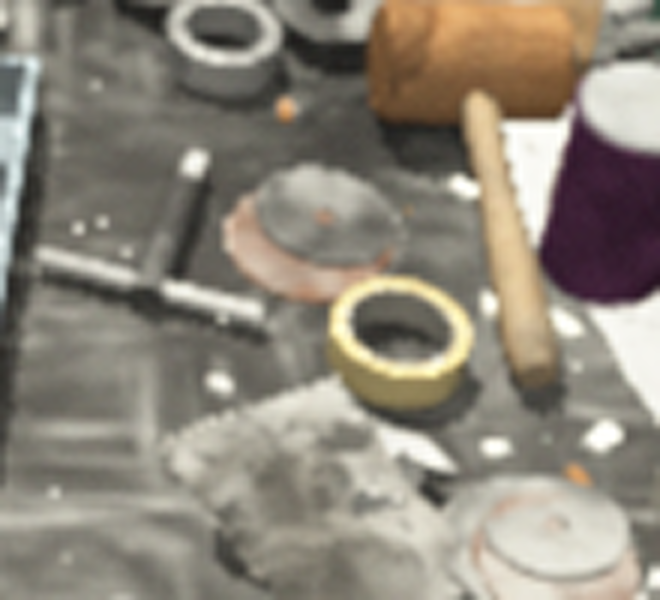

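View pics/t24.png

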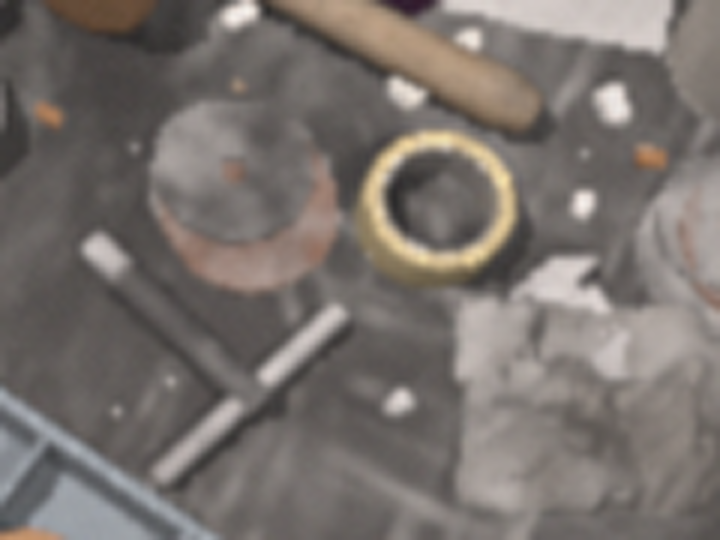

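Emit:
step_arm:
  steps:
    - [0, -0.01, -0.17, 0.04]
    - [0.6, 0, 0, 0]
    - [0.7, 0, 0, 0]
    - [0.7, 0, 0, 0]
    - [0.7, 0, 0, 0]
    - [0.6, 0, 0, 0]
    - [0.4, 0, 0, 0]
    - [0.3, 0, 0, 0]
    - [0, 0, 0, 0]
  jaw: 0.64

```text
t: 65.25
eef_pos: [693.6, -274.6, 22.0]
tcp_rot: [-1.306, 1.57, 2.569]
ft_force: [-0.3, 0.3, 0.2]
opening: 0.362
```

```bash
python3 - <<'E'
from h import *
plan((693.7,-275.1,3,-.838))
s=state();im=read_camera('wrist');save('w25',im)
E
```

```text
at [ 693.6 -274.6   22. ] psi -0.837 q1,q6 [-0.47  0.37] open 0.362 F [-0.3  0.3  0.2] t 65.2
-> turn u 0.00 (q6+=0.00?)  shift u x 0.380 y 0.009 z 0.006 toolz dir [-0.74 -0.67 -0.  ]
```

View pics/w25.png

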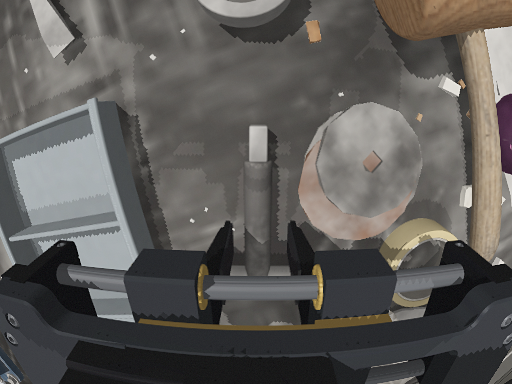

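Fingers straddle the shaft, centred. Descend and grip.

Emit:
step_arm:
  steps:
    - [0.2, 0, 0, 0]
    - [0.18, 0, 0, 0]
    - [0, 0, 0, 0]

```text
t: 65.68
eef_pos: [693.3, -274.8, 2.7]
tcp_rot: [-1.266, 1.569, 2.609]
ft_force: [-0.1, -0.1, 0.3]
opening: 0.362
```

Emit:
step_arm:
  steps:
    - [0, 0, 0, 0]
    - [0, 0, 0, 0]
    - [0, 0, 0, 0]
    - [0, 0, 0, 0]
    - [0, 0, 0, 0]
  jaw: 1

```text
t: 66.3
eef_pos: [693.7, -274.8, 3.9]
tcp_rot: [-2.107, 1.571, 1.768]
ft_force: [-2.1, 1.5, 3.8]
opening: 0.183
```

Emit:
step_arm:
  steps:
    - [-0.2, 0, 0, 0]
    - [-0.4, 0, 0, 0]
    - [-0.6, 0, 0, 0]
    - [-0.7, 0, 0, 0]
    - [-0.7, 0, 0, 0]
    - [-0.7, 0, 0, 0]
    - [-0.7, 0, 0, 0]
    - [0, 0, 0, 0]

```text
t: 67.3
eef_pos: [694.7, -275.4, 208.0]
tcp_rot: [1.953, 1.564, -0.456]
ft_force: [0.4, 0.4, -3.6]
opening: 0.18
```

```bash
python3 - <<'E'
from h import *
a=tow(CASE,(10,73,0))
plan((*a[:2],205,-.633),(*a[:2],85,-.633))
s=state();save('w26',read_camera('wrist'));save('s26',read_camera('side'))
E
```

```text
at [ 694.7 -275.4  208. ] psi -0.838 q1,q6 [-0.47  0.37] open 0.18 F [ 0.4  0.4 -3.6] t 67.3
-> turn u -1.46 (q6+=0.00?)  shift u x 0.059 y -7.677 z -7.143 toolz dir [-0.59 -0.81 -0.  ]
-> turn u -0.00 (q6+=0.00?)  shift u x 2.400 y 0.000 z 0.000 toolz dir [-0.59 -0.81 -0.  ]
```

View pics/w26.png

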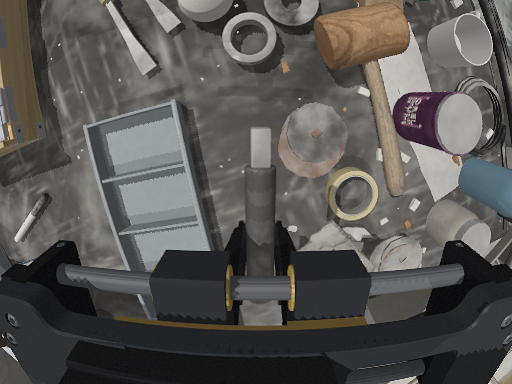

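View pics/s26.png

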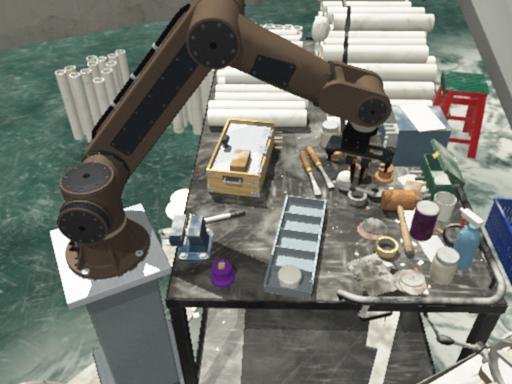

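Emit:
step_arm:
  steps:
    - [0, 0, 0, -0.7]
    - [0, 0, 0, -0.76]
    - [0, -0.3, -0.3, 0]
    - [0, -0.5, -0.5, 0]
    - [0, -0.6, -0.6, 0]
    - [0, -0.6, -0.6, 0]
    - [0, -0.6, -0.6, 0]
    - [0, -0.6, -0.6, 0]
    - [0, -0.6, -0.6, 0]
    - [0, -0.6, -0.6, 0]
    - [0, -0.6, -0.6, 0]
    - [0, -0.6, -0.6, 0]
    - [0, -0.6, -0.6, 0]
    - [0, -0.6, -0.5, 0]
    - [0, -0.6, -0.4, 0]
    - [0, -0.28, -0.04, 0]
    - [0, 0, 0, 0]

```text
t: 69.53
eef_pos: [594.5, 240.6, 203.3]
tcp_rot: [-0.643, 1.57, -2.846]
ft_force: [0.2, -0.3, -2.7]
opening: 0.179
```

```bash
python3 - <<'E'
from h import *
a=tow(CASE,(10,75,0))
plan((*a[:2],86,-.633))
s=state();save('w27',read_camera('wrist'));save('s27',read_camera('side'),(180,60,340,220),4)
E
```

```text
at [594.5 240.6 203.3] psi -0.633 q1,q6 [0.28 0.91] open 0.179 F [ 0.2 -0.3 -2.7] t 69.5
-> turn u 0.00 (q6+=0.00?)  shift u x 2.346 y 0.042 z -0.047 toolz dir [-0.59 -0.81 -0.  ]
```

View pics/w27.png

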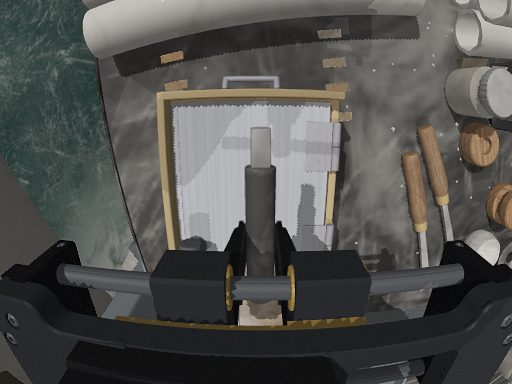

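View pics/s27.png

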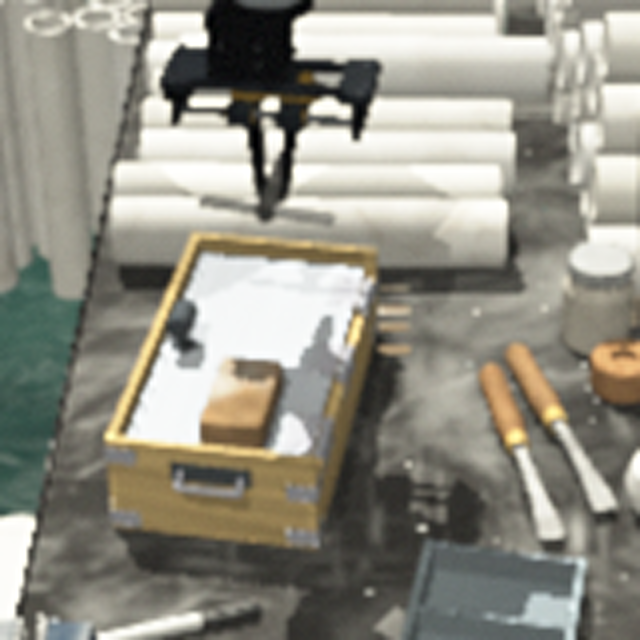

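Emit:
step_arm:
  steps:
    - [0.3, 0.04, -0.04, 0]
    - [0.6, 0, 0, 0]
    - [0.5, 0, 0, 0]
    - [0.4, 0, 0, 0]
    - [0.25, 0, 0, 0]
    - [0.15, 0, 0, 0]
    - [0.06, 0, 0, 0]
    - [0, 0, 0, 0]

```text
t: 70.62
eef_pos: [598.7, 240.6, 90.9]
tcp_rot: [2.601, 1.57, 0.397]
ft_force: [-0.7, 1.0, -2.4]
opening: 0.179
```

```bash
python3 - <<'E'
from h import *
plan()
s=state();save('w28',read_camera('wrist'));save('s28',read_camera('side'),(180,60,340,220),4)
E
```

```text
at [598.7 240.6  90.9] psi -0.634 q1,q6 [0.28 0.91] open 0.179 F [-0.7  1.  -2.4] t 70.6
```

View pics/w28.png

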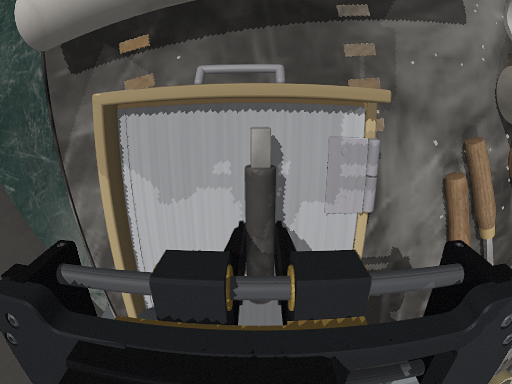

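View pics/s28.png

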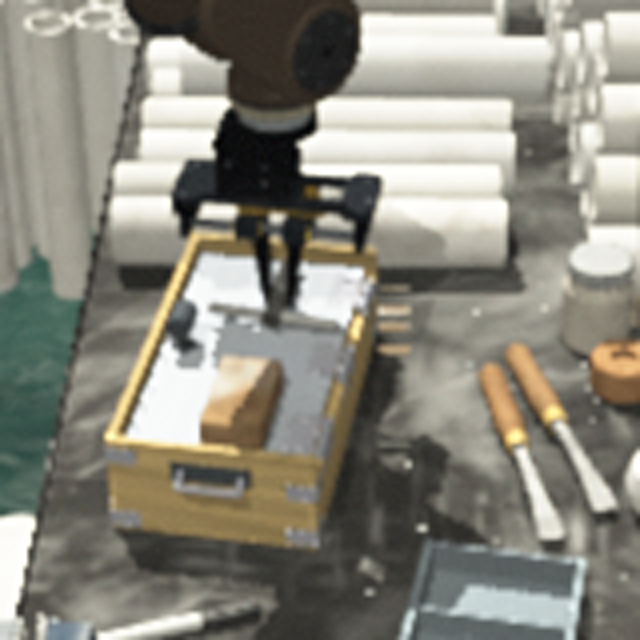

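Inside the walls with margin, clear of the knob. Lower the last millimetres.

Emit:
step_arm:
  steps:
    - [0.06, 0, 0, 0]
    - [0.05, 0, 0, 0]
    - [0, 0, 0, 0]

```text
t: 71.1
eef_pos: [598.4, 240.6, 85.0]
tcp_rot: [-1.746, 1.571, 2.333]
ft_force: [-0.6, -0.3, -2.7]
opening: 0.183
```

Emit:
step_arm:
  steps:
    - [0.03, 0, 0, 0]
    - [0, 0, 0, 0]

```text
t: 71.35
eef_pos: [598.5, 240.6, 84.8]
tcp_rot: [2.536, 1.57, 0.331]
ft_force: [-3.2, -0.7, 8.1]
opening: 0.183
```

Contact felt. Open moderately and rise.

Emit:
step_arm:
  steps:
    - [0, 0, 0, 0]
    - [0, 0, 0, 0]
    - [0, 0, 0, 0]
    - [0, 0, 0, 0]
  jaw: 0.6

```text
t: 71.85
eef_pos: [598.5, 240.5, 83.6]
tcp_rot: [-1.872, 1.571, 2.207]
ft_force: [-1.3, 0.5, -0.4]
opening: 0.397
```

Emit:
step_arm:
  steps:
    - [-0.2, 0, 0, 0]
    - [-0.4, 0, 0, 0]
    - [-0.6, 0, 0, 0]
    - [-0.7, 0, 0, 0]
    - [-0.7, 0, 0, 0]
    - [-0.7, 0, 0, 0]
    - [-0.7, 0, 0, 0]
    - [0, 0, 0, 0]

```text
t: 72.85
eef_pos: [599.1, 240.8, 287.2]
tcp_rot: [2.501, 1.565, 0.297]
ft_force: [0.3, 0.2, -0.6]
opening: 0.402
```

```bash
python3 - <<'E'
from h import *
plan()
s=state();save('w29',read_camera('wrist'));im=read_camera('side');save('s29',im,(180,60,340,220),4);save('t29',read_camera('top'))
E
```

```text
at [599.1 240.8 287.2] psi -0.634 q1,q6 [0.28 0.91] open 0.402 F [ 0.3  0.2 -0.6] t 72.8
```

View pics/w29.png

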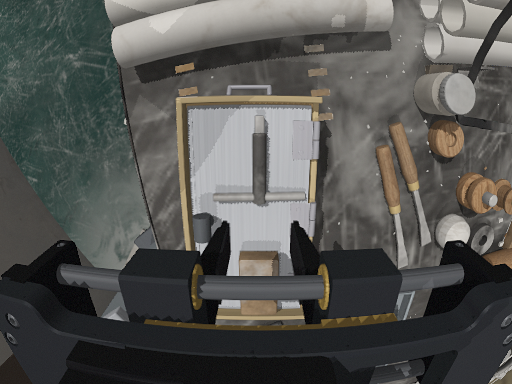

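View pics/s29.png

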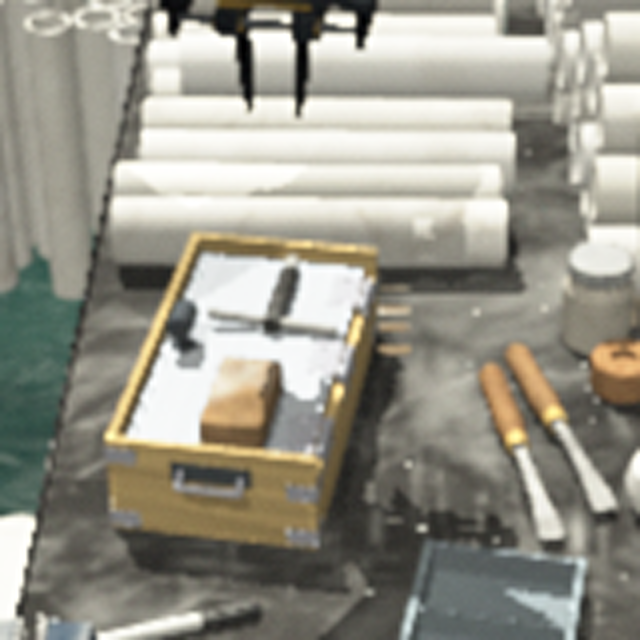

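```bash
python3 - <<'E'
from h import *
s=state()
P=wunp([(260,197),(260,118)],[90,93],s);print(inv(CASE,P[0]),inv(CASE,P[1]))
im=read_camera('side');save('s30',im)
E
```

```text
[12.40366643 37.40256137] [ 12.39148551 138.00422   ]
```

View pics/s30.png

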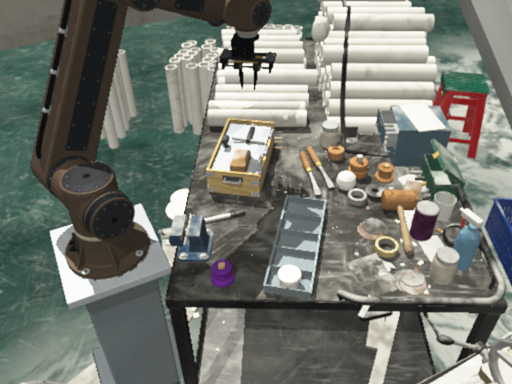

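The side view shows the case closed with the block at (240,158) and the key at (250,140) on the divider. The plug is in the bin at (290,275) and the arm is clear of everything, so I'm handing in.

```bash
python3 -c "
from cell import *
job_done()"
```

```text
the job is handed in; nothing more can be done
```

The case is packed and the job was handed in at about 73 s of the 210 s allowed; no verdict came back.

**What I did:**
- I moved the sanding block to the table and stood the divider up.
- The bin held two wooden chucks, one tall and one low. I put both upright in the lower tier, then folded the divider down by its knob.
- I laid the block and the chuck key flat on the divider. The purple look-alike and the chucks outside the bin were left alone.

**Last checks:**
- **Divider:** the wrist view after closing matches the view before opening (knob against front rim), so it is closed. I did not re-check the angle after the block and key were laid on it.
- **Block and key:** both lie flat inside the walls and clear of the knob. The key spans about y +37 to +138 mm at x +12 mm in the case's frame.
- **Plug and arm:** the stone plug is still in its compartment, and the arm hangs clear above the case.

**What disagreed:**
- My camera fit put the knob about 3 mm off along the case's length, so the knob grip pulled sideways with about 18 N until I corrected it.
- During the lift the knob slipped about 12 mm in the fingers, so the divider stopped near 1.55 rad instead of the 1.62 I aimed for. That is still above the required 1.4.
- When closing, the fingers kept moving down under little force where I expected a firm stop.

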